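Tip cured soaps out of the tray and put them away

ROBOT

A 6-joint arm with a two-finger parallel gripper is mounted at the origin on the work surface. World frame = base frame: x ahead of the robot, y to its left, z up, the work surface at z = 0. Lengths are in m, angles in rad, forces in N, time in s.
With the tool pointing down it reaches from about 0.35 to 0.775 m from the base axis. Payload 7.3 kg.
Tool frame: the origin (TCP) lies midway between the tips of the shut fingers; the grasp point (between the pads) lies 19 mm behind it; z points along the fingers, y is the direction in which the jaws open and shut (so a half turn about z gives the same grasp; the last joint's range is limited). The gripper opens to 92 mm and grips with 3 to 60 N. Pads are 19 mm wide; open, the fingers measure 130 mm over their backs; the gripper's body (75 mm by 190 mm) begins 47 mm behind the grasp point.
Start: joints at [1.057, 0.342, 1.524, -0, 1.275, -0.146], TCP at [0.189, 0.49, 0.227] pointing down, gripper open.
Joint ranges: [-2.53, 2.53], [-0.77, 2.02], [0.04, 2.7], [-1, 4.14], [0.28, 2.66], [-3.11, 3.11]. Speed limits (rad/s): [2.57, 2.57, 3.14, 3.14, 3.14, 3.14].

INTERFACE

Orientations are given as [roll, pitch, yaw] about the fixed x, y, z axes, in that order (R = Rz(yaw) Ry(pitch) Rx(roll)).
In Python, from cell import robot, imaging gives the robot as it stands. The module is installed in compiled form; this text tells all that it offers.
- The arm moves only by the tool send_rows, never from a script. Its argument "plan" is a list of rows, each a list of 3 entries, a list of its own where there are three numbers: the shift along the world's x, y, z in m, then the turn, a rotation vector about the world's x, y, z in rad, then the closure in counts, from 0 (fully open) to 255 (shut). A call has 1 to 20 rows; each row shifts and turns the commanded pose from where the row before left it; what a row does not reach is not made up. A row lasts 1/10 s, in which the tool goes at most 50 mm and 8.59 degrees, less where a joint would pass 70% of its speed; a pose out of reach is approached as far as the arm can. A call is refused whole if a number of a shift passes 0.05 or a number of a turn 0.15, either way. A call with a gripper value outside its range is refused whole. The fingers move at their own pace and stop on an object; "newtons" is the grip in N (left out, the last holds). Time passes only in rows, so rows that do not move let the fingers close. It gives the time, the measured TCP pose, the force and the opening at its end, in the units of the state.
- robot.observe(): the state, without advancing time (a new reading comes with each control period).
- imaging.read_camera(name): name is "side" or "top"; returns a dict with "pixels" (480x640x3 uint8, red, green, blue), "fx", "fy", "cx", "cy" (pixels), "world_from_camera" (4x4, takes a point from camera to world coordinates). Camera axes: x right, y down, z forward; pixel columns grow to the right and rows downward; lengths in m; the calibration is good to about 2 mm. A picture is of the moment at which its call begins. There is no depth.
- robot.hand_in(): hands the job in, once; it reports no verdict.
The state is a dict: "time": time; "qpos": joint angles; "qvel": joint speeds; "joint_efforts": joint torques, N m; "tool_pos": TCP position; "tool_rot": TCP orientation; "contact_force": force on the tool from outside, world axes, zero at the start; "torque": the same for the moment, N m; "opening": finger opening in m.
Only numpy, scipy, OpenCV 4.12 (cv2) and the standard library are available. Lean on these libraries where they do the work, as an engineer would, in place of code of your own. Each camera call takes 0.05 s, during which the arm holds its last target.

TASK

Unload the soap curing tray: lift the wooden hold-down strip off it and lay it on the cork mat behind, then tip up each bar of soap by pressing down the end nearest the robot, take it by its raised end and lay it flat on the floor of the open drawer, each bar in its own place with none on top of another. When all the bars there are lie in the drawer, push it fully home until the catch takes it; leave the strip lying flat on the mat and the other things on the table and the cabinet where they are.

Things in the scene. Friction and masses are not known exactly. Their poses are not given: they have to be found in the camera images.
- soap1_c (a point): point at the centre of a pale bar of handmade soap, 110 long (its own x) x 44 wide (its own y) x 30 thick (its own z), about 0.15 kg; at the start it lies in a tray pocket, 2.5 mm clear of its side walls and with its top 1 mm below the tray's. None: this bar is absent.
- soap2_c (a point): point at the centre of a pale bar of handmade soap, 110 long (its own x) x 44 wide (its own y) x 30 thick (its own z), about 0.15 kg; at the start it lies in a tray pocket, 2.5 mm clear of its side walls and with its top 1 mm below the tray's. None: this bar is absent.
- soap3_c (a point): point at the centre of a pale bar of handmade soap, 110 long (its own x) x 44 wide (its own y) x 30 thick (its own z), about 0.15 kg; at the start it lies in a tray pocket, 2.5 mm clear of its side walls and with its top 1 mm below the tray's. None: this bar is absent.
- soap4_c (a point): point at the centre of a pale bar of handmade soap, 110 long (its own x) x 44 wide (its own y) x 30 thick (its own z), about 0.15 kg; at the start it lies in a tray pocket, 2.5 mm clear of its side walls and with its top 1 mm below the tray's. None: this bar is absent.
- strip_c (a point): point at the centre of a plain dark wooden hold-down strip, 30 wide (its own x) x 290 long (its own y) x 25 high, 0.16 kg; at the start it lies loose across the tray, along the tray's y axis, over the far ends of the bars
- mat: thin cork mat on the table behind the tray, 90 (its x) x 310 (its y) x 4 thick; origin at the centre of its underside; fixed
- tray: fixed block-like wooden curing tray, 144.5 (its x) x 300 (its y) x 63 high; origin at the centre of its underside; +x faces away from the robot. Four pockets side by side at y = -105, -35, 35, 105, each 49 wide and reaching from x = -62 to 62. Bars lie lengthwise along x, centres at x = 5; robot-side ends at x = -50
- tray_ridge (a point): middle of the ridge in the pocket floors, at tray x = 2, height 32 (tray's axes). Beyond it the floors are level; on the robot's side they slope down 27 degrees into a pit. A bar pressed down 12 to 15 mm near its robot-side end (under 1 N, tray x = -40) tips onto the slope and stays, tilted 27 degrees, its far end some 21 mm above the tray's top: its two sides can be gripped there
- drawer_floor (a point): point at the middle of the drawer's floor, on its upper face (12 mm above the table); moves with the drawer. The drawer is open on top and its inside measures 152 (x) by 298 (y), walls 52 above the floor. Site axes: x away from the robot, into the cabinet; y to the left. At the start it stands open in front of a low white cabinet, 336 wide, 200 deep, 82 high; see drawer
- drawer_front (a point): point at the middle of the outer (robot-side) face of the drawer's front panel, which is 334 wide, from 8 to 74 above the table; the point is 41 above the table; x axis into the cabinet, the direction to push. Along the panel's upper edge, in the middle, a lip 100 long and 8 high stands out 12 towards the robot, at height 64 to 72
- drawer (a joint): how far the drawer is open, m: 0 fully home, 0.160 fully open. It slides with about 1.2 N of friction plus light damping; between 0.017 and 0.008 a sprung catch resists with about 3 N more, and once past 0.007 the catch draws the drawer home and holds it. The cabinet's front face is at drawer_front's x + 16 mm + the joint value
- bottle: bystander: clear bottle with a green cap, 64 dia x 120, standing on the cabinet; origin at its base
- jar: bystander: glass jar with a steel cap, 72 dia x 85, standing on the cabinet; origin at its base
- beaker: bystander: glass beaker, 80 dia x 110, on the table between the cabinet and the mat; origin at its base
- jar_lid: bystander: steel jar lid, 72 dia x 12, on the table; origin at its underside
- mallet: bystander: small wooden mallet with rubber head, 135 long, lying left of the tray; origin on the table under it
Things that resemble listed ones, but are neither listed nor needed, are in the scene too. What is shaped like the part that bears soap1_c but red or turquoise is not meant.

How it is judged:
On the way, in this order (a step that is already met when the one before it is completed fails the run):
1. every bar of soap lies flat in the drawer, which is still open (x of soap1_c in the frame of drawer_floor between -0.07 and 0.07 m and y of soap1_c in the frame of drawer_floor between -0.14 and 0.14 m and z of soap1_c in the frame of drawer_floor between 0.005 and 0.022 m and x of soap2_c in the frame of drawer_floor between -0.07 and 0.07 m and y of soap2_c in the frame of drawer_floor between -0.14 and 0.14 m and z of soap2_c in the frame of drawer_floor between 0.005 and 0.022 m and x of soap3_c in the frame of drawer_floor between -0.07 and 0.07 m and y of soap3_c in the frame of drawer_floor between -0.14 and 0.14 m and z of soap3_c in the frame of drawer_floor between 0.005 and 0.022 m and x of soap4_c in the frame of drawer_floor between -0.07 and 0.07 m and y of soap4_c in the frame of drawer_floor between -0.14 and 0.14 m and z of soap4_c in the frame of drawer_floor between 0.005 and 0.022 m and value of joint drawer above 0.03 m), for 0.2 s.
2. the drawer is pushed home past its catch (value of joint drawer below 0.004 m), for 0.2 s.
At the end, for the whole second after the job is handed in: Every bar present lies flat on the drawer floor (its centre no more than 22 mm above it), the drawer is home (joint under 4 mm) and the strip lies flat at rest on the mat, with its centre within 45 mm (across) and 120 mm (along) of the mat's centre (x of soap1_c in the frame of drawer_floor between -0.07 and 0.07 m and y of soap1_c in the frame of drawer_floor between -0.14 and 0.14 m and z of soap1_c in the frame of drawer_floor between 0.005 and 0.022 m and x of soap2_c in the frame of drawer_floor between -0.07 and 0.07 m and y of soap2_c in the frame of drawer_floor between -0.14 and 0.14 m and z of soap2_c in the frame of drawer_floor between 0.005 and 0.022 m and x of soap3_c in the frame of drawer_floor between -0.07 and 0.07 m and y of soap3_c in the frame of drawer_floor between -0.14 and 0.14 m and z of soap3_c in the frame of drawer_floor between 0.005 and 0.022 m and x of soap4_c in the frame of drawer_floor between -0.07 and 0.07 m and y of soap4_c in the frame of drawer_floor between -0.14 and 0.14 m and z of soap4_c in the frame of drawer_floor between 0.005 and 0.022 m and x of strip_c in the frame of mat between -0.045 and 0.045 m and y of strip_c in the frame of mat between -0.12 and 0.12 m and z of strip_c in the frame of mat between 0.008 and 0.024 m and value of joint drawer below 0.004 m and velocity of joint drawer between -0.02 and 0.02 m/s and linear speed of strip below 0.02 m/s); the robot touches nothing.
It fails at once if one of the other things (bottle, jar, beaker, jar lid, mallet) is moved more than 5 cm (distance of any of bottle, jar, beaker, jar_lid, mallet from where it was at the start of the episode above 0.05 m).
Of soap1, soap2, soap3, soap4 only 3 to 4 are there at a start; the rules pass over those that are not, and their reading is None.
At some moment in a run one of strip may be knocked a few centimetres aside while the robot is not near it.
Once in a run the grip may slacken for a moment while it holds something.
It also fails if it takes over 210 s, if anything falls off the work surface, if the arm or the gripper's body presses on something with over 40 N, if the wrist force passes 120 N, or if a joint passes its speed limit or range.

## Working session

There is one attempt and no reset: what is moved stays moved. The work goes in short steps, Python scripts to look and compute and a tool call to move; the robot and the scene stay as the last step left them, time stands still between calls to the robot, and variables do not carry over. Pictures are saved under pics/ and viewed, and the job is handed in when it is done.

Besides the shell and the picture viewer there is one more tool, called after "Emit:" as name(argument=value, ...), one argument or row to a line, values as JSON. send_rows: Moves the arm, as the interface text tells. Its arguments: {"type":"object","properties":{"plan":{"type":"array"},"newtons":{"type":"number"}},"required":["plan"]}

```bash
mkdir -p pics
cat > h.py <<'E'
import numpy as np, cv2
from cell import robot, imaging
def snap(n,tag):
    d=imaging.read_camera(n); cv2.imwrite(f'pics/{tag}.png',d['pixels'][:,:,::-1]); return d
def ray(d,u,v):
    T=np.array(d['world_from_camera']); c=T[:3,3]; r=T[:3,:3]@np.array([(u-d['cx'])/d['fx'],(v-d['cy'])/d['fy'],1]); return c,r
def onz(d,u,v,z):
    c,r=ray(d,u,v); return c+r*(z-c[2])/r[2]
def proj(d,p):
    T=np.linalg.inv(np.array(d['world_from_camera'])); q=T[:3,:3]@np.array(p)+T[:3,3]; return np.array([d['fx']*q[0]/q[2]+d['cx'],d['fy']*q[1]/q[2]+d['cy']])
E
python3 - <<'E'
from h import *
import pickle
for n in('top','side'):
    d=snap(n,n+'0'); pickle.dump(d,open(n+'0.pkl','wb')); print(n,d['fx'],np.round(d['world_from_camera'],3).tolist())
print(robot.observe())
E
```

```text
top 435.020369807532 [[-0.088, -0.967, 0.241, 0.289], [-0.996, 0.085, -0.021, 0.095], [0.0, -0.242, -0.97, 0.959], [0.0, 0.0, 0.0, 1.0]]
side 512.3702635985424 [[0.995, -0.062, 0.083, 0.398], [-0.104, -0.647, 0.755, -0.82], [0.007, -0.76, -0.65, 0.83], [0.0, 0.0, 0.0, 1.0]]
{'time': 0.1, 'qpos': array([ 1.05696512e+00,  3.42668942e-01,  1.52489093e+00,  1.62792763e-05,
        1.27539769e+00, -1.46000771e-01]), 'qvel': array([ 0.00151859,  0.00091635, -0.00359313, -0.000258  ,  0.0008706 ,
        0.0020909 ]), 'joint_efforts': array([ 1.95946763e-03, -4.32006204e+01, -2.44694781e+01,  7.19944225e-02,
        5.24846662e-02, -8.81816459e-05]), 'tool_pos': array([0.18858795, 0.48958625, 0.22611688]), 'tool_rot': array([-3.14024453e+00, -2.13971967e-04,  2.77375732e+00]), 'contact_force': array([-0.4915802 , -0.53800533,  0.37782065]), 'torque': array([ 0.00750868, -0.03342324, -0.01337969]), 'opening': 0.09174363983889158}
```

View pics/top0.png

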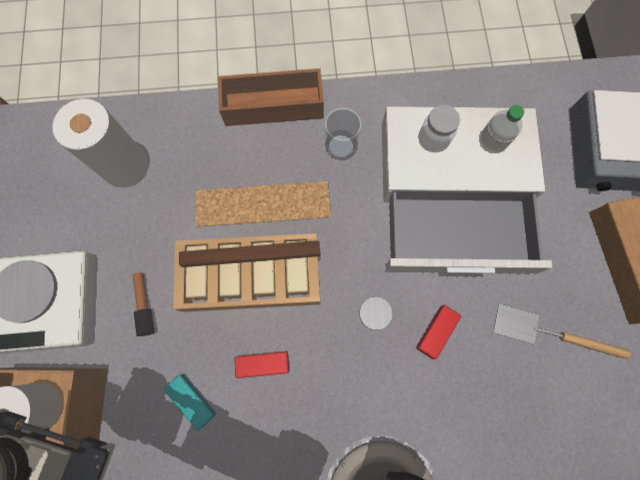

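View pics/side0.png

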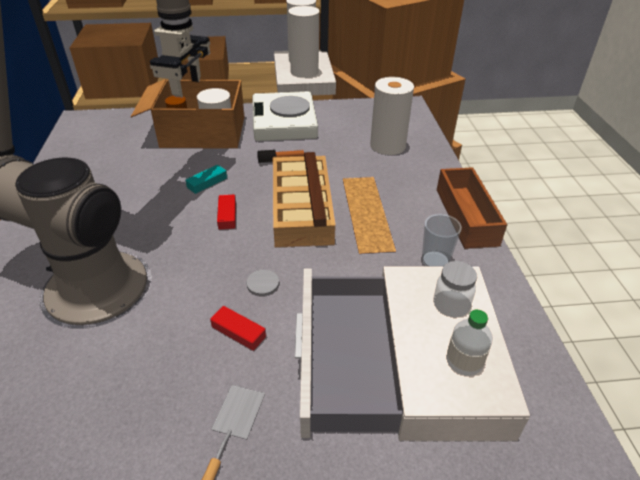

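The four pale bars are at top pixels (196,285), (230,280), (263,275) and (297,270), all in the tray. Things that could be mistaken for them are the red blocks at (440,331) and (262,364) and the turquoise one at (190,401). The strip is the dark bar at (250,253); its lookalikes are the brown box at (270,97) and the mallet at (142,305). The mat is at (262,204) and the open drawer at (465,230). Next I'll take a close crop and measure.

Run:
```python
from h import *
import pickle
d=pickle.load(open('top0.pkl','rb')); im=d['pixels'][:,:,::-1]
c=cv2.resize(im[170:320,165:345],None,fx=4.4,fy=4,interpolation=cv2.INTER_CUBIC);cv2.imwrite('pics/c1.png',cv2.resize(im[170:320,165:345],None,fx=4,fy=4,interpolation=cv2.INTER_CUBIC))
cv2.imwrite('pics/c2.png',cv2.resize(im[95:280,375:560],None,fx=3,fy=3,interpolation=cv2.INTER_CUBIC))
```

```text
(no output)
```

View pics/c1.png

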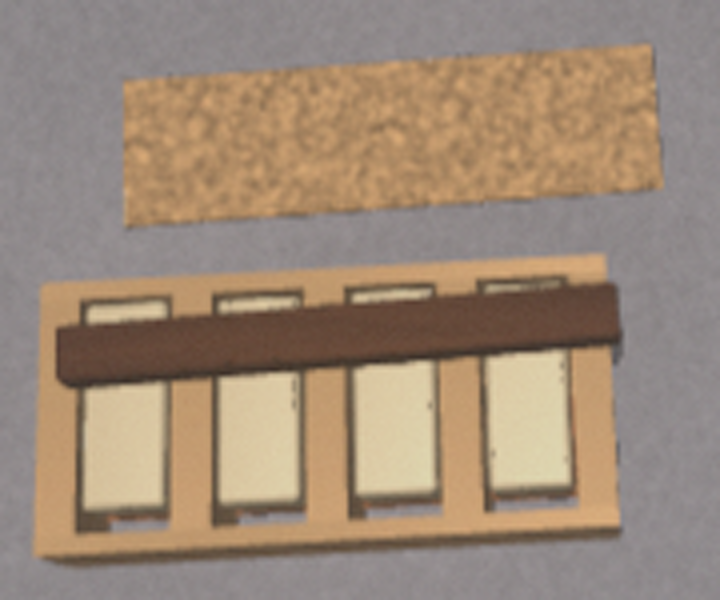

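View pics/c2.png

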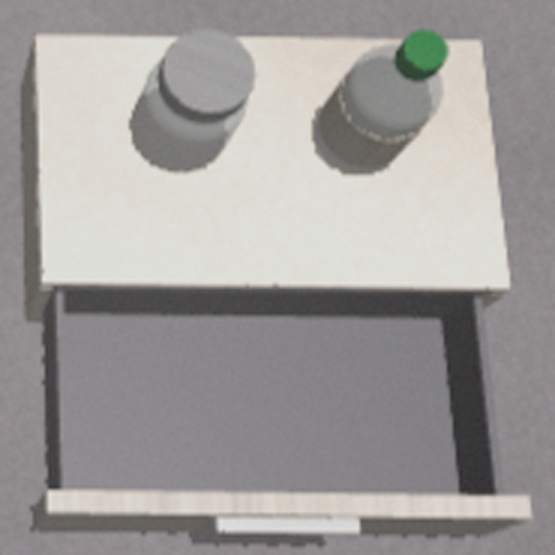

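Run:
```python
from h import *
import pickle
d=pickle.load(open('top0.pkl','rb'))
def C(pts,z,ox,oy,s,n):
    P=np.array([onz(d,ox+u/s,oy+v/s,z)[:2] for u,v in pts]); c=P.mean(0)
    e=[np.linalg.norm(P[i]-P[(i+1)%4]) for i in range(4)]
    a=P[0]-P[1]+P[3]-P[2]  # along +y (left)
    print(n,np.round(c,4),'sides',np.round(e,3),'yaw',np.degrees(np.arctan2(-a[0],a[1])).round(2),np.round(P,3).tolist())
C([(42,283),(605,255),(620,528),(36,553)],.063,165,170,4,'tray')
C([(123,80),(652,44),(662,187),(125,228)],.004,165,170,4,'mat')
C([(56,328),(618,284),(620,340),(60,383)],.088,165,170,4,'strip')
C([(36,36),(481,39),(509,288),(42,287)],.082,375,95,3,'cab')
C([(63,288),(475,292),(495,493),(60,490)],.064,375,95,3,'drawer rim inside')
C([(49,490),(529,495),(529,517),(49,513)],.074,375,95,3,'front top')
s=pickle.load(open('side0.pkl','rb'))
im=s['pixels'][:,:,::-1]
cv2.imwrite('pics/c3.png',cv2.resize(im[135:255,255:405],None,fx=5,fy=5,interpolation=cv2.INTER_CUBIC))
```

```text
tray [0.4695 0.236 ] sides [0.3   0.146 0.299 0.143] yaw -2.34 [[0.547, 0.384], [0.536, 0.084], [0.391, 0.089], [0.404, 0.388]]
mat [0.6358 0.2005] sides [0.31  0.088 0.308 0.09 ] yaw -0.67 [[0.683, 0.355], [0.678, 0.045], [0.59, 0.047], [0.593, 0.355]]
strip [0.4996 0.2237] sides [0.29  0.03  0.286 0.029] yaw -0.48 [[0.515, 0.369], [0.513, 0.079], [0.484, 0.081], [0.486, 0.367]]
cab [ 0.697  -0.2558] sides [0.334 0.199 0.334 0.201] yaw -5.32 [[0.812, -0.1], [0.78, -0.433], [0.583, -0.411], [0.613, -0.079]]
drawer rim inside [ 0.528  -0.2377] sides [0.3   0.15  0.305 0.151] yaw -5.53 [[0.617, -0.098], [0.588, -0.397], [0.439, -0.38], [0.468, -0.076]]
front top [ 0.4424 -0.2309] sides [0.332 0.016 0.331 0.016] yaw -5.59 [[0.467, -0.067], [0.434, -0.398], [0.419, -0.394], [0.45, -0.065]]
```

View pics/c3.png

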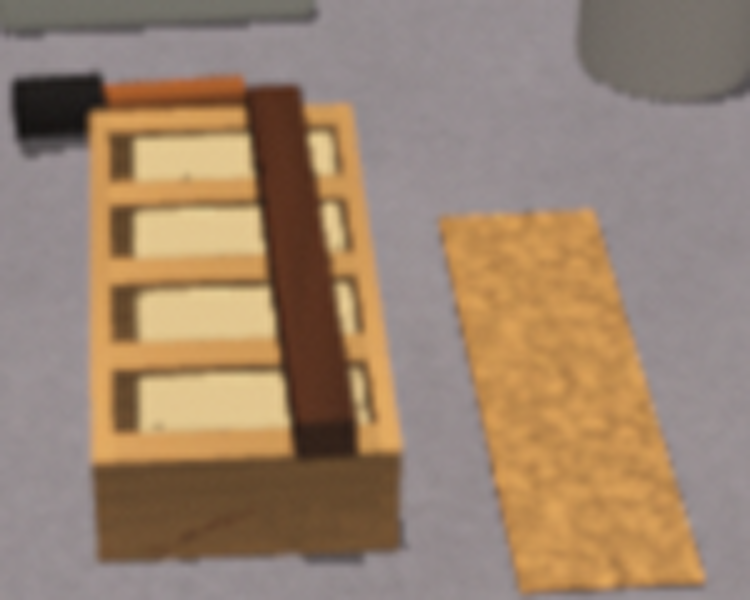

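Both views agree, and all four bars are present. I'll move above the strip with the jaws across its width.

Emit:
send_rows(
  plan=[
    [[0.0311, -0.0266, 0], [0, 0, -0.1212], 0],
    [[0.0311, -0.0266, 0], [0, 0, -0.1212], 0],
    [[0.0311, -0.0266, 0], [0, 0, -0.1212], 0],
    [[0.0311, -0.0266, 0], [0, 0, -0.1212], 0],
    [[0.0311, -0.0266, 0], [0, 0, -0.1212], 0],
    [[0.0311, -0.0266, 0], [0, 0, -0.1212], 0],
    [[0.0311, -0.0266, 0], [0, 0, -0.1212], 0],
    [[0.0311, -0.0266, 0], [0, 0, -0.1212], 0],
    [[0.0311, -0.0266, 0], [0, 0, -0.1212], 0],
    [[0.0311, -0.0266, 0], [0, 0, -0.1212], 0],
    [[0, 0, 0], [0, 0, 0], 0],
    [[0, 0, 0], [0, 0, 0], 0],
    [[0, 0, 0], [0, 0, 0], 0],
  ],
  newtons=30,
)

```text
time: 1.4
tool_pos: [0.4989, 0.2244, 0.2265]
tool_rot: [-3.141, -0.0, 1.563]
contact_force: [-1.8, -0.5, -0.4]
opening: 0.0918
```

Run:
```python
from h import *
d=snap('side','s1'); snap('top','t1')
def C(pts,z,ox,oy,s,n):
    P=np.array([onz(d,ox+u/s,oy+v/s,z)[:2] for u,v in pts]); print(n,np.round(P.mean(0),4),np.round(P,3).tolist())
C([(90,108),(352,104),(402,455),(95,463)],.063,255,135,5,'tray')
C([(440,217),(595,209),(705,582),(522,592)],.004,255,135,5,'mat')
C([(247,88),(300,87),(354,422),(297,424)],.088,255,135,5,'strip')
o=robot.observe(); print(o['time'],o['tool_pos'],o['tool_rot'],o['contact_force'])
```

```text
tray [0.4733 0.234 ] [[0.406, 0.39], [0.551, 0.38], [0.539, 0.079], [0.397, 0.087]]
mat [0.6396 0.1972] [[0.598, 0.352], [0.686, 0.351], [0.681, 0.042], [0.593, 0.044]]
strip [0.5041 0.2186] [[0.491, 0.362], [0.52, 0.361], [0.516, 0.075], [0.49, 0.076]]
1.5 [0.49884852 0.22481796 0.2267887 ] [-3.14137426e+00 -6.10258332e-05  1.56399469e+00] [ 0.56672246 -1.26306452  0.40380186]
```

View pics/s1.png

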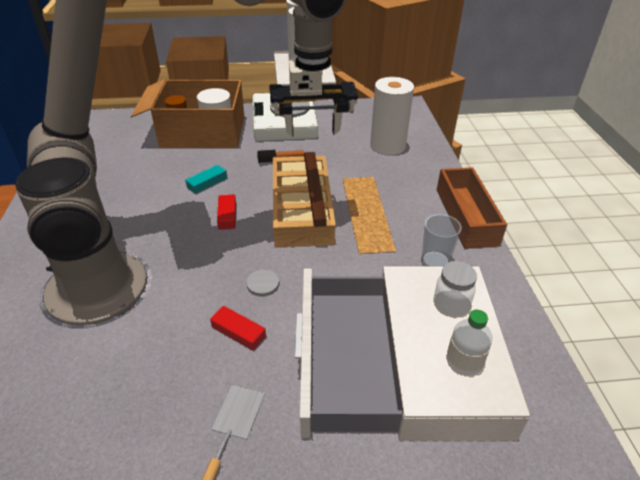

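The strip hasn't moved. The two cameras differ by about 4 mm, so I'll use their average. Now I'll descend, grip and lift.

Emit:
send_rows(
  plan=[
    [[0.001, -0.001, -0.035], [0, 0, 0], 0],
    [[0.001, -0.001, -0.035], [0, 0, 0], 0],
    [[0, 0, -0.035], [0, 0, 0], 0],
    [[0, 0, -0.025], [0, 0, 0], 0],
    [[0, 0, -0.015], [0, 0, 0], 0],
    [[0, 0, -0.011], [0, 0, 0], 0],
    [[0, 0, 0], [0, 0, 0], 0],
    [[0, 0, 0], [0, 0, 0], 255],
    [[0, 0, 0], [0, 0, 0], 255],
    [[0, 0, 0], [0, 0, 0], 255],
    [[0, 0, 0], [0, 0, 0], 255],
    [[0, 0, 0], [0, 0, 0], 255],
    [[0, 0, 0], [0, 0, 0], 255],
    [[0, 0, 0], [0, 0, 0], 255],
    [[0, 0, 0], [0, 0, 0], 255],
  ],
  newtons=30,
)

```text
time: 3.0
tool_pos: [0.5018, 0.2219, 0.0707]
tool_rot: [3.142, 0.0, 1.562]
contact_force: [-0.2, -0.1, -0.3]
opening: 0.0325
```

Emit:
send_rows(
  plan=[
    [[0, 0, 0], [0, 0, 0], 255],
    [[0, 0, 0], [0, 0, 0], 255],
    [[0, 0, 0.02], [0, 0, 0], 255],
    [[0, 0, 0.03], [0, 0, 0], 255],
    [[0, 0, 0.02], [0, 0, 0], 255],
    [[0, 0, 0], [0, 0, 0], 255],
    [[0, 0, 0], [0, 0, 0], 255],
    [[0, 0, 0], [0, 0, 0], 255],
  ],
)

```text
time: 3.8
tool_pos: [0.5008, 0.2216, 0.1392]
tool_rot: [-3.139, 0.001, 1.562]
contact_force: [0.3, 0.9, -1.7]
opening: 0.0298
```

Run:
```python
from h import *
d=snap('side','s2')
cv2.imwrite('pics/s2c.png',cv2.resize(d['pixels'][60:260,220:440,::-1],None,fx=3,fy=3))
o=robot.observe(); print(o['contact_force'],o['opening'],o['tool_pos'])
```

```text
[-0.45054891  0.67564578 -1.67416875] 0.029842184153115632 [0.50086713 0.22165322 0.13914146]
```

View pics/s2c.png

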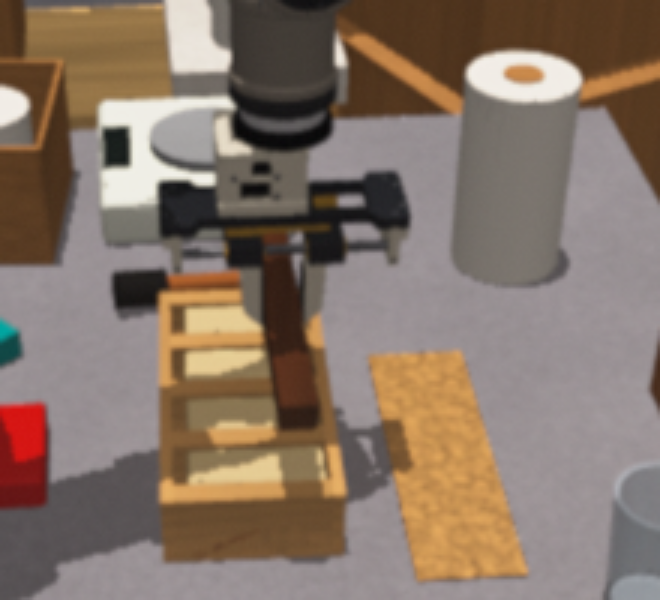

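Emit:
send_rows(
  plan=[
    [[0.027, -0.0045, 0], [0, 0, 0], 255],
    [[0.027, -0.0045, 0], [0, 0, 0], 255],
    [[0.027, -0.0045, 0], [0, 0, 0], 255],
    [[0.027, -0.0045, 0], [0, 0, 0], 255],
    [[0.027, -0.0045, 0], [0, 0, 0], 255],
    [[0, 0, -0.03], [0, 0, 0], 255],
    [[0, 0, -0.03], [0, 0, 0], 255],
    [[0, 0, -0.03], [0, 0, 0], 255],
    [[0, 0, -0.02], [0, 0, 0], 255],
    [[0, 0, -0.01], [0, 0, 0], 255],
    [[0, 0, -0.005], [0, 0, 0], 255],
    [[0, 0, 0], [0, 0, 0], 255],
    [[0, 0, 0], [0, 0, 0], 255],
  ],
)

```text
time: 5.15
tool_pos: [0.6375, 0.1996, 0.0168]
tool_rot: [3.14, -0.0, 1.562]
contact_force: [-0.5, 0.4, -1.7]
opening: 0.0296
```

Emit:
send_rows(
  plan=[
    [[0, 0, -0.002], [0, 0, 0], 255],
    [[0, 0, -0.002], [0, 0, 0], 255],
    [[0, 0, 0], [0, 0, 0], 255],
    [[0, 0, 0], [0, 0, 0], 120],
    [[0, 0, 0], [0, 0, 0], 60],
    [[0, 0, 0], [0, 0, 0], 0],
    [[0, 0, 0], [0, 0, 0], 0],
    [[0, 0, 0], [0, 0, 0], 0],
    [[0, 0, 0], [0, 0, 0], 0],
    [[0, 0, 0], [0, 0, 0], 0],
    [[0, 0, 0.03], [0, 0, 0], 0],
    [[0, 0, 0.04], [0, 0, 0], 0],
    [[0, 0, 0.04], [0, 0, 0], 0],
    [[0, 0, 0.04], [0, 0, 0], 0],
  ],
)

```text
time: 6.55
tool_pos: [0.6365, 0.1993, 0.1633]
tool_rot: [-3.141, 0.0, 1.562]
contact_force: [0.6, 0.4, 0.3]
opening: 0.0916
```

Run:
```python
from h import *
import pickle
d=snap('side','s3');pickle.dump(d,open('s3.pkl','wb'))
cv2.imwrite('pics/s3c.png',cv2.resize(d['pixels'][60:260,220:440,::-1],None,fx=3,fy=3))
d=snap('top','t3');pickle.dump(d,open('t3.pkl','wb'))
cv2.imwrite('pics/t3c.png',cv2.resize(d['pixels'][170:320,165:345,::-1],None,fx=4,fy=4,interpolation=cv2.INTER_CUBIC))
o=robot.observe(); print(o['contact_force'],o['opening'],o['tool_pos'])
```

```text
[-0.03116013 -0.1874126  -0.1139203 ] 0.09169047026781998 [0.6398575  0.20008305 0.16896113]
```

View pics/s3c.png

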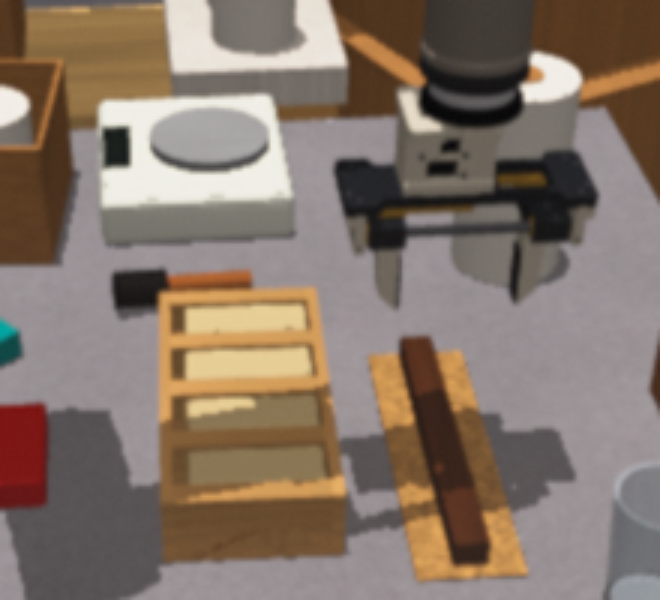

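View pics/t3c.png

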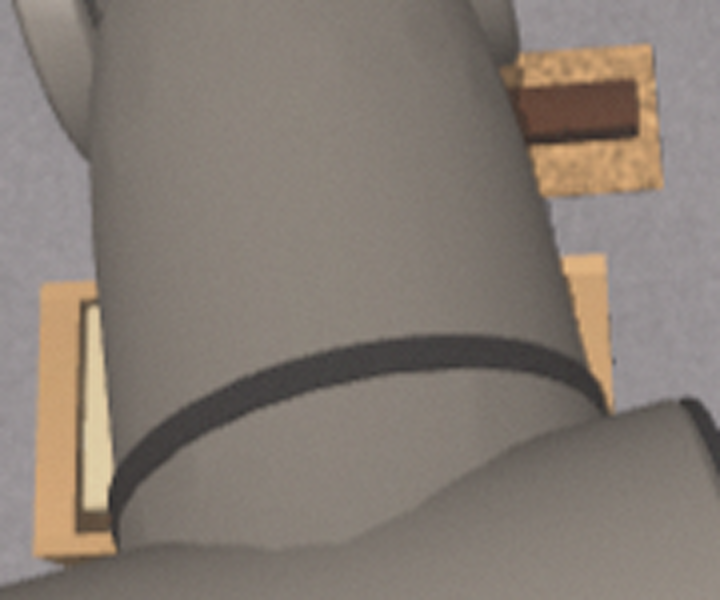

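Run:
```python
from h import *
import pickle
t=pickle.load(open('t3.pkl','rb'));s=pickle.load(open('s3.pkl','rb'))
print('top R end',[onz(t,165+u/4,170+v/4,.029).round(4)[:2] for u,v in [(637,80),(637,125)]])
print('side ends',[onz(s,220+u/3,60+v/3,.029).round(4)[:2] for u,v in [(402,338),(431,338),(454,547),(487,545)]])
# fingertips expected in side view at current tcp
p=np.array([.6397,.2,.1688])
for dx in(-.046,.046): print('tip proj crop',(proj(s,p+[dx,0,0])-[220,60])*3)
def C(d,pts,z,ox,oy,k,n):
    P=np.array([onz(d,ox+u/k,oy+v/k,z)[:2] for u,v in pts]); print(n,np.round(P.mean(0),4),np.round(P,3).tolist())
C(s,[(158,291),(317,288),(347,485),(161,497)],.063,220,60,3,'tray side')
```

```text
top R end [array([0.6468, 0.0567]), array([0.6199, 0.0592])]
side ends [array([0.6263, 0.3407]), array([0.653 , 0.3382]), array([0.6213, 0.0523]), array([0.6474, 0.0521])]
tip proj crop [398.76100519 293.53633117]
tip proj crop [512.98518446 287.72533541]
tray side [0.4738 0.2389] [[0.405, 0.388], [0.551, 0.379], [0.542, 0.095], [0.397, 0.094]]
```

The strip lies flat on the mat: side crop ends are at (417,338) and (468,560), and its centre is about (0.637, 0.199). My fused tray pose is (0.4725, 0.235) with yaw −2.2°. I'll now go above the press point of the left-most bar with the fingers shut.

Emit:
send_rows(
  plan=[
    [[-0.017, 0.0118, 0], [0, 0, 0.1284], 255],
    [[-0.017, 0.0118, 0], [0, 0, 0.1284], 255],
    [[-0.017, 0.0118, 0], [0, 0, 0.1284], 255],
    [[-0.017, 0.0118, 0], [0, 0, 0.1284], 255],
    [[-0.017, 0.0118, 0], [0, 0, 0.1284], 255],
    [[-0.017, 0.0118, 0], [0, 0, 0.1284], 255],
    [[-0.017, 0.0118, 0], [0, 0, 0.1284], 255],
    [[-0.017, 0.0118, 0], [0, 0, 0.1284], 255],
    [[-0.017, 0.0118, 0], [0, 0, 0.1284], 255],
    [[-0.017, 0.0118, 0], [0, 0, 0.1284], 255],
    [[-0.017, 0.0118, 0], [0, 0, 0.1284], 255],
    [[-0.017, 0.0118, 0], [0, 0, 0.1284], 255],
    [[0, 0, -0.04], [0, 0, 0], 255],
    [[0, 0, -0.035], [0, 0, 0], 255],
    [[0, 0, -0.01], [0, 0, 0], 255],
    [[0, 0, 0], [0, 0, 0], 255],
    [[0, 0, 0], [0, 0, 0], 255],
    [[0, 0, 0], [0, 0, 0], 255],
  ],
)

```text
time: 8.45
tool_pos: [0.4339, 0.3415, 0.0784]
tool_rot: [3.14, 0.003, 3.102]
contact_force: [-0.5, -0.0, 0.2]
opening: 0.0007
```

Run:
```python
from h import *
d=snap('side','s4')
cv2.imwrite('pics/s4c.png',cv2.resize(d['pixels'][80:250,230:400,::-1],None,fx=3.5,fy=3.5))
o=robot.observe(); print(o['contact_force'],o['opening'],o['tool_pos'],o['tool_rot'])
print((proj(d,o['tool_pos'])-[230,80])*3.5)
```

```text
[0.36925368 0.48385648 0.8268334 ] 0.0002877483094245679 [0.43377639 0.34145608 0.07833738] [3.13988080e+00 2.55678298e-03 3.10234612e+00]
[187.93251534 283.31635441]
```

View pics/s4c.png

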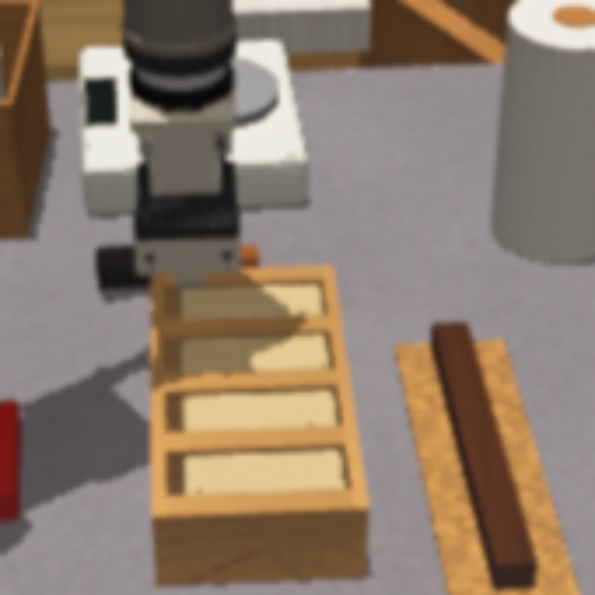

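Emit:
send_rows(
  plan=[
    [[0, 0, -0.005], [0, 0, 0], 255],
    [[0, 0, -0.005], [0, 0, 0], 255],
    [[0, 0, -0.005], [0, 0, 0], 255],
    [[0, 0, -0.003], [0, 0, 0], 255],
    [[0, 0, -0.003], [0, 0, 0], 255],
    [[0, 0, -0.003], [0, 0, 0], 255],
    [[0, 0, 0], [0, 0, 0], 255],
    [[0, 0, 0], [0, 0, 0], 255],
  ],
)

```text
time: 9.3
tool_pos: [0.4328, 0.341, 0.0527]
tool_rot: [3.141, 0.0, 3.103]
contact_force: [0.2, 0.1, -0.1]
opening: 0.0006
```

Emit:
send_rows(
  plan=[
    [[0, 0, -0.003], [0, 0, 0], 255],
    [[0, 0, -0.003], [0, 0, 0], 255],
    [[0, 0, -0.002], [0, 0, 0], 255],
    [[0, 0, 0], [0, 0, 0], 255],
    [[0, 0, 0], [0, 0, 0], 255],
    [[0, 0, 0.02], [0, 0, 0], 255],
    [[0, 0, 0.03], [0, 0, 0], 255],
    [[0, 0, 0.04], [0, 0, 0], 255],
    [[0, 0, 0.0], [0, 0, 0], 255],
  ],
)

```text
time: 10.2
tool_pos: [0.4354, 0.3426, 0.1398]
tool_rot: [3.136, 0.008, 3.103]
contact_force: [0.4, 0.7, -0.0]
opening: 0.0003
```

Run:
```python
from h import *
d=snap('side','s5')
cv2.imwrite('pics/s5c.png',cv2.resize(d['pixels'][80:250,230:400,::-1],None,fx=3.5,fy=3.5))
o=robot.observe(); print(o['contact_force'],o['opening'],o['tool_pos'],o['tool_rot'])
```

```text
[-0.33684214 -0.24584948 -0.45566157] 0.00042281314393068857 [0.4341432  0.3418387  0.13720711] [3.13840604 0.00492877 3.10261531]
```

View pics/s5c.png

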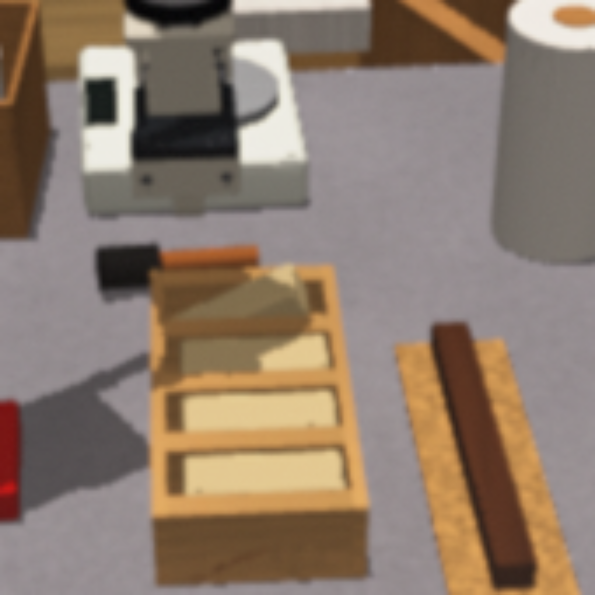

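The bar is tipped, with its raised end at crop (298,270). I'll check the expected edge against the picture before gripping.

```bash
cat >> h.py <<'E'
TC=np.array([.4725,.235]);TY=np.radians(-2.2)
def tw(x,y,z):
    c,s=np.cos(TY),np.sin(TY); return np.array([TC[0]+c*x-s*y,TC[1]+s*x+c*y,z])
E
python3 - <<'E'
from h import *
d=imaging.read_camera('side')
for y in(.083,.127):
  for x,z in((.0401,.085),(.0537,.0583)): print((proj(d,tw(x,y,z))-[230,80])*6)
im=d['pixels'][80:180,230:350,::-1]
cv2.imwrite('pics/s6.png',cv2.resize(im,None,fx=6,fy=6,interpolation=cv2.INTER_CUBIC))
E
```

```text
[511.07349959 494.53356811]
[541.25436657 544.19883767]
[505.00877242 440.81097738]
[534.55095333 489.9891526 ]
```

View pics/s6.png

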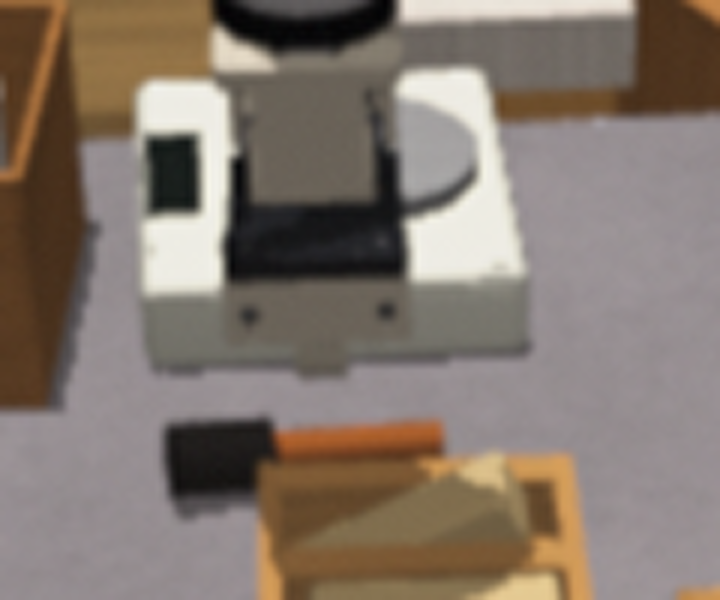

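The raised edge matches to within about 2 px. Next: tilt the tool 27° and approach along the bar's normal.

Emit:
send_rows(
  plan=[
    [[0.0135, -0.0008, 0], [-0.0045, -0.1177, 0], 0],
    [[0.0135, -0.0008, 0], [-0.0045, -0.1177, 0], 0],
    [[0.0135, -0.0008, 0], [-0.0045, -0.1177, 0], 0],
    [[0.0135, -0.0008, 0], [-0.0045, -0.1177, 0], 0],
    [[0, 0, -0.006], [0, 0, 0], 0],
    [[0, 0, -0.008], [0, 0, 0], 0],
    [[0, 0, 0], [0, 0, 0], 0],
    [[0, 0, 0], [0, 0, 0], 0],
    [[0, 0, 0], [0, 0, 0], 0],
    [[0, 0, 0], [0, 0, 0], 0],
  ],
)

```text
time: 11.3
tool_pos: [0.4872, 0.3378, 0.1211]
tool_rot: [3.141, 0.471, 3.102]
contact_force: [-0.2, -0.0, 0.1]
opening: 0.0756
```

Emit:
send_rows(
  plan=[
    [[0.0056, 0, -0.0102], [0, 0, 0], 0],
    [[0.0056, 0, -0.0102], [0, 0, 0], 0],
    [[0.0056, 0, -0.0102], [0, 0, 0], 0],
    [[0.0056, 0, -0.0102], [0, 0, 0], 0],
    [[0.0056, 0, -0.0102], [0, 0, 0], 0],
    [[0, 0, 0], [0, 0, 0], 0],
    [[0, 0, 0], [0, 0, 0], 0],
    [[0, 0, 0], [0, 0, 0], 0],
  ],
)

```text
time: 12.1
tool_pos: [0.5148, 0.3379, 0.07]
tool_rot: [3.141, 0.471, 3.103]
contact_force: [-0.2, 0.2, 0.5]
opening: 0.0922
```

Run:
```python
from h import *
d=snap('side','s7')
cv2.imwrite('pics/s7c.png',cv2.resize(d['pixels'][80:200,230:380,::-1],None,fx=5,fy=5,interpolation=cv2.INTER_CUBIC))
o=robot.observe(); print(o['contact_force'],o['opening'],o['tool_pos'],o['tool_rot'])
```

```text
[ 0.48631851 -0.73905194  0.98654504] 0.09167937013142241 [0.51476752 0.33798297 0.07018012] [3.14070326 0.47166328 3.10248507]
```

View pics/s7c.png

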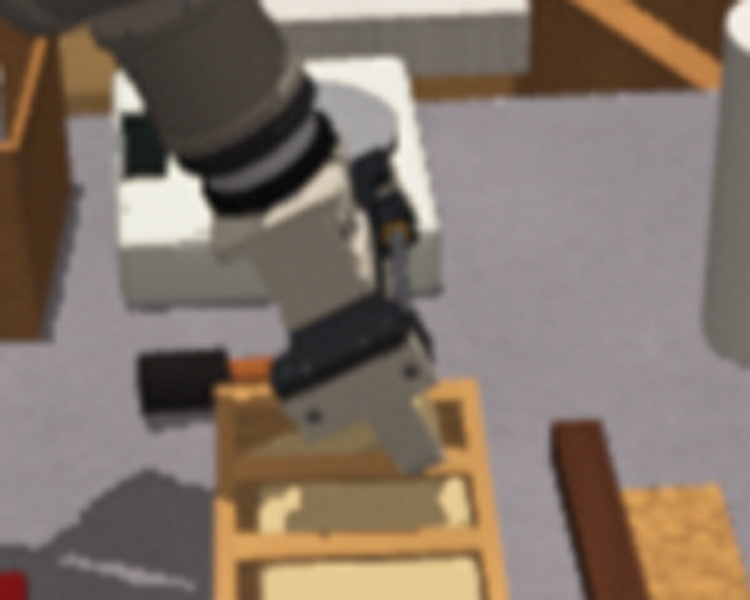

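Emit:
send_rows(
  plan=[
    [[0, 0, 0], [0, 0, 0], 255],
    [[0, 0, 0], [0, 0, 0], 255],
    [[0, 0, 0], [0, 0, 0], 255],
    [[0, 0, 0], [0, 0, 0], 255],
    [[0, 0, 0], [0, 0, 0], 255],
    [[0, 0, 0], [0, 0, 0], 255],
    [[0, 0, 0], [0, 0, 0], 255],
    [[0, 0, 0], [0, 0, 0], 255],
    [[0, 0, 0], [0, 0, 0], 255],
    [[0, 0, 0], [0, 0, 0], 255],
  ],
  newtons=45,
)

```text
time: 13.15
tool_pos: [0.5148, 0.3378, 0.0697]
tool_rot: [3.141, 0.471, 3.103]
contact_force: [-0.4, -0.4, 0.1]
opening: 0.0433
```

Emit:
send_rows(
  plan=[
    [[0, 0, 0.01], [0, 0, 0], 255],
    [[0, 0, 0.015], [0, 0, 0], 255],
    [[0, 0, 0.02], [0, 0, 0], 255],
    [[0, 0, 0.025], [0, 0, 0], 255],
    [[0, 0, 0.025], [0, 0, 0], 255],
    [[0, 0, 0.015], [0, 0, 0], 255],
    [[0, 0, 0], [0, 0, 0], 255],
    [[0, 0, 0], [0, 0, 0], 255],
  ],
)

```text
time: 13.95
tool_pos: [0.5144, 0.3376, 0.1796]
tool_rot: [3.141, 0.471, 3.102]
contact_force: [-0.4, 0.4, -2.3]
opening: 0.0433
```

Run:
```python
from h import *
d=snap('side','s8')
cv2.imwrite('pics/s8c.png',cv2.resize(d['pixels'][60:200,220:380,::-1],None,fx=4,fy=4,interpolation=cv2.INTER_CUBIC))
o=robot.observe(); print(o['contact_force'],o['opening'],o['tool_pos'],o['tool_rot'])
```

```text
[ 0.09613218  0.14122019 -2.23801279] 0.043479887257355375 [0.51410645 0.33736019 0.17877878] [-3.14094451  0.46954111  3.10285495]
```

View pics/s8c.png

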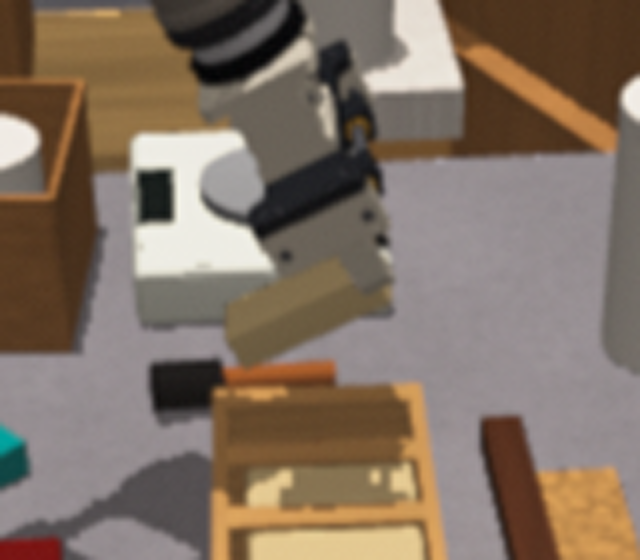

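The bar is held rigidly. I'll measure the drawer in the side view before placing.

Run:
```python
from h import *
import pickle
d=imaging.read_camera('side');pickle.dump(d,open('s9.pkl','wb'))
cv2.imwrite('pics/s9c.png',cv2.resize(d['pixels'][255:445,285:530,::-1],None,fx=3,fy=3,interpolation=cv2.INTER_CUBIC))
```

```text
(no output)
```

View pics/s9c.png

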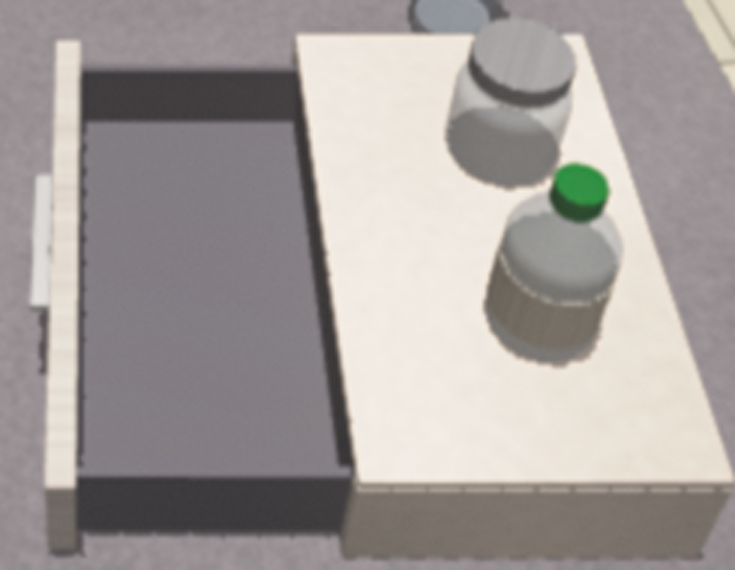

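Run:
```python
from h import *
import pickle
d=pickle.load(open('s9.pkl','rb'))
def P(n,pts,z): print(n,[onz(d,285+u/3,255+v/3,z).round(4)[:2].tolist() for u,v in pts])
P('front top TL TR BR BL',[(57,42),(81,42),(77,488),(46,488)],.074)
P('cab top',[(296,36),(582,36),(733,480),(357,485)],.082)
P('floor TL BLish',[(84,121),(295,121)],.012)
P('rim left inner, right inner',[(81,71),(296,71),(79,477),(350,477)],.064)
t=pickle.load(open('top0.pkl','rb'))
def Q(n,pts,z): print(n,[onz(t,375+u/3,95+v/3,z).round(4)[:2].tolist() for u,v in pts])
Q('floor far L, far R, nearR, nearL',[(63,315),(441,318),(458,493),(62,490)],.012)
Q('jar, bottle base',[(180,140),(355,145)],.082)
```

```text
front top TL TR BR BL [[0.4539, -0.0651], [0.4705, -0.0667], [0.4365, -0.3978], [0.4202, -0.3962]]
cab top [[0.618, -0.0831], [0.8152, -0.1022], [0.781, -0.4322], [0.5826, -0.4152]]
floor TL BLish [[0.471, -0.0841], [0.6206, -0.0987]]
rim left inner, right inner [[0.4688, -0.0848], [0.6164, -0.0991], [0.4387, -0.386], [0.5844, -0.4006]]
floor far L, far R, nearR, nearL [[0.6145, -0.1063], [0.5866, -0.3948], [0.4502, -0.3801], [0.4782, -0.0878]]
jar, bottle base [[0.718, -0.1948], [0.7027, -0.3223]]
```

I'll untilt the tool while carrying the bar across to the drawer. Bars 1–3 go at drawer x = −15 and bar 4 at x = +8, with y = +100, −100, +30 and −35.

Emit:
send_rows(
  plan=[
    [[0.0039, -0.016, 0], [0, 0, -0.061], 255],
    [[0.0039, -0.032, 0], [0, 0, 0], 255],
    [[0.0039, -0.032, 0], [0, 0, 0], 255],
    [[0.0039, -0.032, 0], [0, 0, 0], 255],
    [[0.0039, -0.032, 0], [0, 0, 0], 255],
    [[0.0039, -0.032, 0], [0.0117, 0.1172, 0], 255],
    [[0.0039, -0.032, 0], [0.0117, 0.1172, 0], 255],
    [[0.0039, -0.032, 0], [0.0117, 0.1172, 0], 255],
    [[0.0039, -0.032, 0], [0.0117, 0.1172, 0], 255],
    [[0.0039, -0.032, 0], [0, 0, 0], 255],
    [[0.0039, -0.032, 0], [0, 0, 0], 255],
    [[0.0039, -0.032, 0], [0, 0, 0], 255],
    [[0.0039, -0.032, 0], [0, 0, 0], 255],
    [[0.0039, -0.032, 0], [0, 0, 0], 255],
    [[0.0039, -0.032, 0], [0, 0, 0], 255],
    [[0, -0.016, 0], [0, 0, 0], 255],
    [[0, 0, 0], [0, 0, 0], 255],
    [[0, 0, 0], [0, 0, 0], 255],
    [[0, 0, 0], [0, 0, 0], 255],
  ],
)

```text
time: 15.95
tool_pos: [0.5729, -0.1389, 0.1793]
tool_rot: [-3.14, 0.008, 3.042]
contact_force: [-0.6, -0.6, -1.7]
opening: 0.0432
```

Run:
```python
from h import *
d=snap('side','s10')
cv2.imwrite('pics/s10c.png',cv2.resize(d['pixels'][160:440,260:540,::-1],None,fx=2.1,fy=2.1,interpolation=cv2.INTER_CUBIC))
o=robot.observe(); print(o['contact_force'],o['opening'],o['tool_pos'],o['tool_rot'])
```

```text
[-0.03729775 -0.53041072 -1.81050264] 0.04345945689882221 [ 0.57297527 -0.13887905  0.17946655] [-3.14007207  0.00832342  3.04247146]
```

View pics/s10c.png

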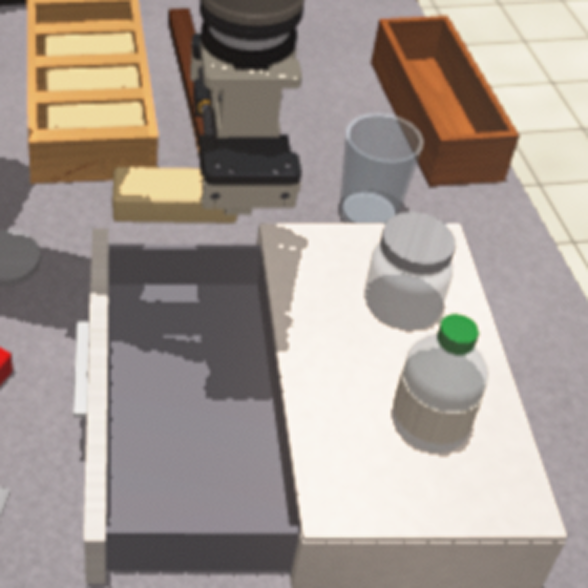

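Emit:
send_rows(
  plan=[
    [[0, -0.004, -0.03], [0, 0, 0], 255],
    [[0, 0, -0.03], [0, 0, 0], 255],
    [[0, 0, -0.03], [0, 0, 0], 255],
    [[0, 0, -0.025], [0, 0, 0], 255],
    [[0, 0, -0.015], [0, 0, 0], 255],
    [[0, 0, -0.01], [0, 0, 0], 255],
    [[0, 0, 0], [0, 0, 0], 255],
    [[0, 0, 0], [0, 0, 0], 255],
  ],
)

```text
time: 16.8
tool_pos: [0.5736, -0.144, 0.0403]
tool_rot: [-3.139, 0.01, 3.042]
contact_force: [-0.1, -0.1, -1.1]
opening: 0.0432
```

Run:
```python
from h import *
d=snap('side','s11')
cv2.imwrite('pics/s11c.png',cv2.resize(d['pixels'][220:420,270:490,::-1],None,fx=2.8,fy=2.8,interpolation=cv2.INTER_CUBIC))
o=robot.observe(); print(o['contact_force'],o['opening'],o['tool_pos'],o['tool_rot'])
```

```text
[ 0.41929472 -0.46155575 -1.54310591] 0.043455710220425596 [ 0.57382338 -0.14423857  0.04064941] [-3.13911766  0.01060919  3.04151185]
```

View pics/s11c.png

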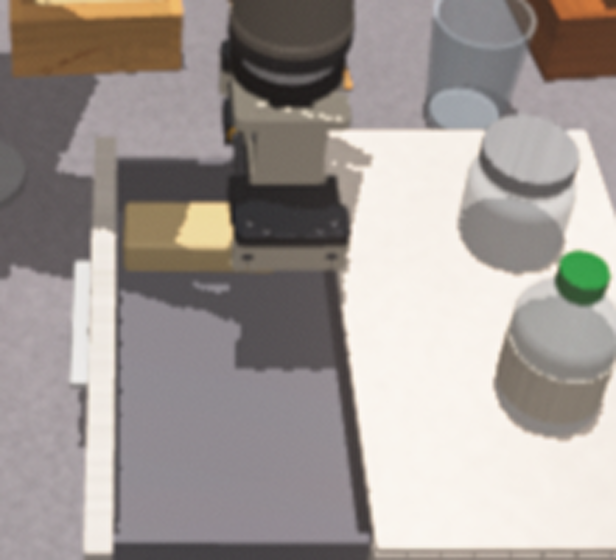

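Emit:
send_rows(
  plan=[
    [[0, 0, -0.004], [0, 0, 0], 255],
    [[0, 0, -0.003], [0, 0, 0], 255],
    [[0, 0, -0.002], [0, 0, 0], 255],
    [[0, 0, 0], [0, 0, 0], 255],
    [[0, 0, 0], [0, 0, 0], 255],
  ],
)

```text
time: 17.35
tool_pos: [0.5731, -0.1443, 0.0306]
tool_rot: [-3.14, 0.009, 3.041]
contact_force: [-0.7, 0.8, -1.8]
opening: 0.0437
```

Emit:
send_rows(
  plan=[
    [[0, 0, -0.001], [0, 0, 0], 255],
    [[0, 0, -0.001], [0, 0, 0], 255],
    [[0, 0, 0], [0, 0, 0], 255],
    [[0, 0, 0], [0, 0, 0], 255],
  ],
)

```text
time: 17.75
tool_pos: [0.5733, -0.1444, 0.0287]
tool_rot: [-3.139, 0.009, 3.041]
contact_force: [0.6, -0.2, 0.1]
opening: 0.0435
```

Emit:
send_rows(
  plan=[
    [[0, 0, 0], [0, 0, 0], 105],
    [[0, 0, 0], [0, 0, 0], 105],
    [[0, 0, 0], [0, 0, 0], 105],
    [[0, 0, 0], [0, 0, 0], 105],
  ],
)

```text
time: 18.15
tool_pos: [0.5731, -0.1443, 0.0286]
tool_rot: [-3.14, 0.009, 3.041]
contact_force: [-1.2, -0.7, 0.6]
opening: 0.0538
```

Emit:
send_rows(
  plan=[
    [[0, 0, 0.02], [0, 0, 0], 105],
    [[0, 0, 0.04], [0, 0, 0], 105],
    [[0, 0, 0.045], [0, 0, 0], 105],
    [[0, 0, 0.045], [0, 0, 0], 105],
    [[-0.0099, 0.0297, 0], [0, 0, 0.061], 255],
    [[-0.0099, 0.0297, 0], [0, 0, 0], 255],
    [[-0.0099, 0.0297, 0], [0, 0, 0], 255],
    [[-0.0099, 0.0297, 0], [0, 0, 0], 255],
    [[-0.0099, 0.0297, 0], [0, 0, 0], 255],
    [[-0.0099, 0.0297, 0], [0, 0, 0], 255],
    [[-0.0099, 0.0297, 0], [0, 0, 0], 255],
    [[-0.0099, 0.0297, 0], [0, 0, 0], 255],
    [[-0.0099, 0.0297, 0], [0, 0, 0], 255],
    [[-0.0099, 0.0297, 0], [0, 0, 0], 255],
    [[-0.0099, 0.0297, 0], [0, 0, 0], 255],
    [[-0.0099, 0.0297, 0], [0, 0, 0], 255],
    [[-0.0099, 0.0297, 0], [0, 0, 0], 255],
    [[-0.0099, 0.0297, 0], [0, 0, 0], 255],
    [[0, 0, 0], [0, 0, 0], 255],
    [[0, 0, 0], [0, 0, 0], 255],
  ],
)

```text
time: 20.15
tool_pos: [0.4342, 0.2717, 0.1785]
tool_rot: [-3.139, 0.009, 3.104]
contact_force: [-0.3, -0.2, -0.1]
opening: 0.0004
```

Run:
```python
from h import *
d=snap('side','s12')
cv2.imwrite('pics/s12.png',cv2.resize(d['pixels'][80:440,230:530,::-1],None,fx=1.66,fy=1.66,interpolation=cv2.INTER_CUBIC))
o=robot.observe(); print(o['contact_force'],o['opening'],o['tool_pos'],o['tool_rot'])
```

```text
[-0.26941722 -0.44774818  0.0255053 ] 0.00037895650481273313 [0.43449776 0.27110499 0.17852208] [-3.1391649   0.00875823  3.10251934]
```

View pics/s12.png

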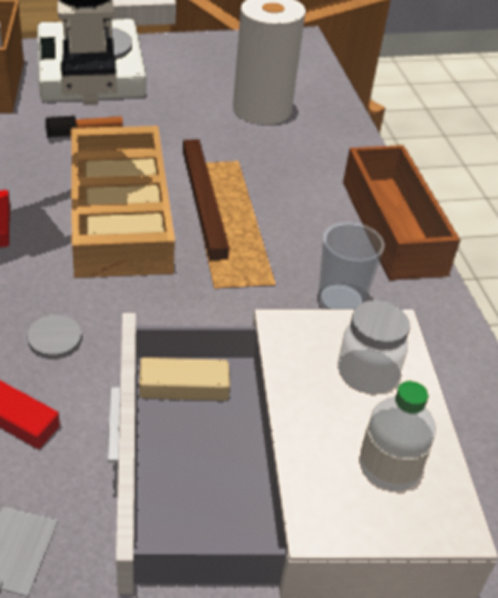

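Bar 1 lies flat in the drawer at crop (185,378). The announced disturbance has knocked the strip to (205,200), off to the tray side of the mat. It isn't in the way, so I'll put it back after the bars. Now I'll press the second bar.

Emit:
send_rows(
  plan=[
    [[0, 0, -0.04], [0, 0, 0], 255],
    [[0, 0, -0.04], [0, 0, 0], 255],
    [[0, 0, -0.025], [0, 0, 0], 255],
    [[0, 0, -0.008], [0, 0, 0], 255],
    [[0, 0, -0.004], [0, 0, 0], 255],
    [[0, 0, -0.004], [0, 0, 0], 255],
    [[0, 0, -0.004], [0, 0, 0], 255],
    [[0, 0, -0.004], [0, 0, 0], 255],
    [[0, 0, -0.004], [0, 0, 0], 255],
    [[0, 0, 0], [0, 0, 0], 255],
    [[0, 0, 0], [0, 0, 0], 255],
  ],
)

```text
time: 21.3
tool_pos: [0.4356, 0.2719, 0.0495]
tool_rot: [-3.141, 0.013, 3.103]
contact_force: [-8.6, -5.2, 31.6]
opening: 0.0005
```

Emit:
send_rows(
  plan=[
    [[0, 0, 0.01], [0, 0, 0], 255],
    [[0, 0, 0.02], [0, 0, 0], 255],
    [[0, 0, 0.04], [0, 0, 0], 255],
    [[0, 0, 0.04], [0, 0, 0], 255],
    [[0, 0, 0.0], [0, 0, 0], 255],
    [[0, 0, 0.0], [0, 0, 0], 255],
  ],
)

```text
time: 21.9
tool_pos: [0.4349, 0.2718, 0.1565]
tool_rot: [-3.141, 0.011, 3.102]
contact_force: [0.6, -0.3, -0.9]
opening: 0.0004
```

Run:
```python
from h import *
d=snap('side','s13')
cv2.imwrite('pics/s13.png',cv2.resize(d['pixels'][80:220,230:400,::-1],None,fx=4,fy=4,interpolation=cv2.INTER_CUBIC))
o=robot.observe(); print(o['contact_force'],o['opening'],o['tool_pos'],o['tool_rot'])
```

```text
[ 0.41902006 -0.07167916 -0.36371507] 0.000375457187708546 [0.43418168 0.27141312 0.15526594] [-3.13955059  0.00865979  3.10212822]
```

View pics/s13.png

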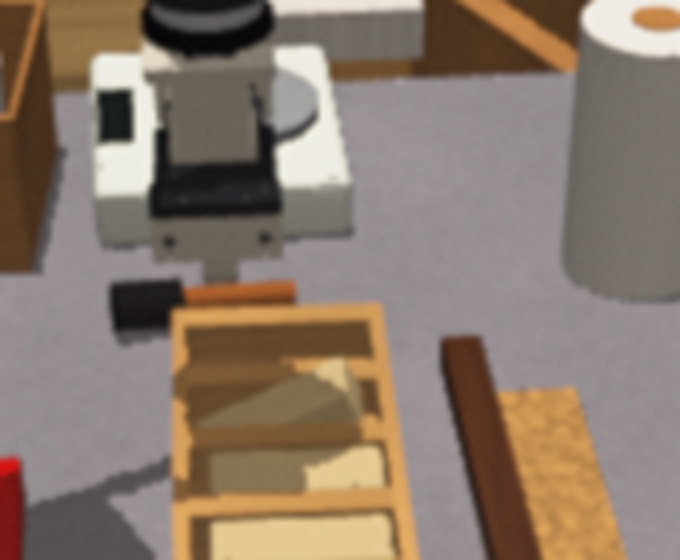

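The bar is tipped; the force was it bottoming on the slope, so I'll press less deep next time. Now I'll grip its raised end.

Emit:
send_rows(
  plan=[
    [[0.0129, -0.0008, 0], [-0.0045, -0.1177, 0], 0],
    [[0.0129, -0.0008, 0], [-0.0045, -0.1177, 0], 0],
    [[0.0129, -0.0008, 0], [-0.0045, -0.1177, 0], 0],
    [[0.0129, -0.0008, 0], [-0.0045, -0.1177, 0], 0],
    [[0, 0, -0.016], [0, 0, 0], 0],
    [[0, 0, -0.016], [0, 0, 0], 0],
    [[0, 0, 0], [0, 0, 0], 0],
    [[0, 0, 0], [0, 0, 0], 0],
    [[0.0056, 0, -0.0107], [0, 0, 0], 0],
    [[0.0056, 0, -0.0107], [0, 0, 0], 0],
    [[0.0056, 0, -0.0107], [0, 0, 0], 0],
    [[0.0056, 0, -0.0107], [0, 0, 0], 0],
    [[0.0052, 0, -0.01], [0, 0, 0], 0],
    [[0, 0, 0], [0, 0, 0], 0],
    [[0, 0, 0], [0, 0, 0], 0],
    [[0, 0, 0], [0, 0, 0], 0],
  ],
)

```text
time: 23.55
tool_pos: [0.5137, 0.2684, 0.0711]
tool_rot: [-3.141, 0.48, 3.102]
contact_force: [0.1, 0.4, 0.1]
opening: 0.0919
```

Run:
```python
from h import *
d=snap('side','s14')
cv2.imwrite('pics/s14.png',cv2.resize(d['pixels'][80:220,230:400,::-1],None,fx=4,fy=4,interpolation=cv2.INTER_CUBIC))
o=robot.observe(); print(o['contact_force'],o['opening'],o['tool_pos'],o['tool_rot'])
```

```text
[ 0.46236872 -0.19127033 -0.63250711] 0.09194162270868375 [0.5137705  0.26849536 0.07126859] [-3.14078875  0.48064379  3.10178594]
```

View pics/s14.png

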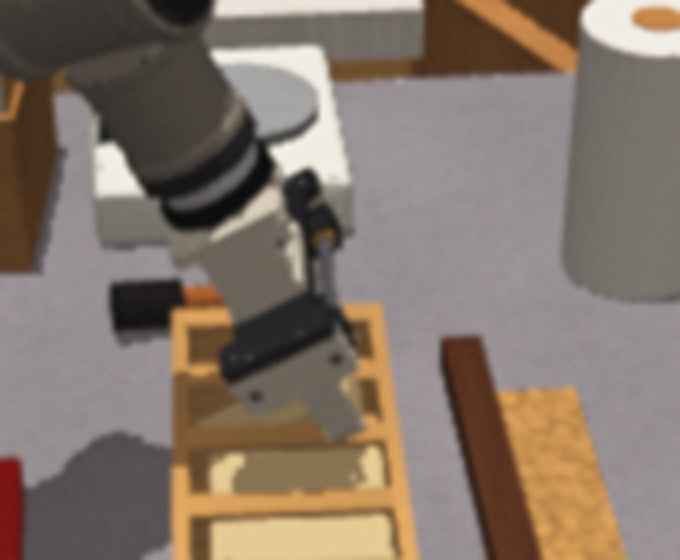

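Emit:
send_rows(
  plan=[
    [[-0.0005, 0, -0.001], [0, 0, 0], 255],
    [[0, 0, 0], [0, 0, 0], 255],
    [[0, 0, 0], [0, 0, 0], 255],
    [[0, 0, 0], [0, 0, 0], 255],
    [[0, 0, 0], [0, 0, 0], 255],
    [[0, 0, 0], [0, 0, 0], 255],
    [[0, 0, 0], [0, 0, 0], 255],
    [[0, 0, 0], [0, 0, 0], 255],
    [[0, 0, 0], [0, 0, 0], 255],
    [[0, 0, 0], [0, 0, 0], 255],
    [[0, 0, 0.01], [0, 0, 0], 255],
    [[0, 0, 0.015], [0, 0, 0], 255],
    [[0, 0, 0.02], [0, 0, 0], 255],
    [[0, 0, 0.025], [0, 0, 0], 255],
    [[0, 0, 0.025], [0, 0, 0], 255],
    [[0, 0, 0.015], [0, 0, 0], 255],
    [[0, 0, 0], [0, 0, 0], 255],
    [[0, 0, 0], [0, 0, 0], 255],
  ],
)

```text
time: 25.4
tool_pos: [0.5127, 0.268, 0.1791]
tool_rot: [-3.14, 0.479, 3.102]
contact_force: [-0.6, -0.4, -3.3]
opening: 0.0433
```

Emit:
send_rows(
  plan=[
    [[0.002, -0.015, 0], [0, 0, -0.061], 255],
    [[0.002, -0.0313, 0], [0, 0, 0], 255],
    [[0.002, -0.0313, 0], [0, 0, 0], 255],
    [[0.002, -0.0313, 0], [0, 0, 0], 255],
    [[0.002, -0.0313, 0], [0, 0, 0], 255],
    [[0.002, -0.0313, 0], [0.0117, 0.1172, 0], 255],
    [[0.002, -0.0313, 0], [0.0117, 0.1172, 0], 255],
    [[0.002, -0.0313, 0], [0.0117, 0.1172, 0], 255],
    [[0.002, -0.0313, 0], [0.0117, 0.1172, 0], 255],
    [[0.002, -0.0313, 0], [0, 0.009, 0], 255],
    [[0.002, -0.0313, 0], [0, 0, 0], 255],
    [[0.002, -0.0313, 0], [0, 0, 0], 255],
    [[0.002, -0.0313, 0], [0, 0, 0], 255],
    [[0.002, -0.0313, 0], [0, 0, 0], 255],
    [[0.002, -0.0313, 0], [0, 0, 0], 255],
    [[0.002, -0.0313, 0], [0, 0, 0], 255],
    [[0.002, -0.0313, 0], [0, 0, 0], 255],
    [[0.002, -0.0313, 0], [0, 0, 0], 255],
    [[0.002, -0.0313, 0], [0, 0, 0], 255],
    [[0.002, -0.0313, 0], [0, 0, 0], 255],
  ],
)

```text
time: 27.4
tool_pos: [0.5524, -0.3421, 0.1773]
tool_rot: [-3.14, -0.002, 3.04]
contact_force: [0.5, -0.2, -1.1]
opening: 0.0435
```

Emit:
send_rows(
  plan=[
    [[0, 0, 0], [0, 0, 0], 255],
    [[0, 0, 0], [0, 0, 0], 255],
  ],
)

```text
time: 27.6
tool_pos: [0.5523, -0.3413, 0.1774]
tool_rot: [-3.14, -0.002, 3.039]
contact_force: [-0.9, 0.3, -1.6]
opening: 0.0434
```

Run:
```python
from h import *
d=snap('side','s15')
cv2.imwrite('pics/s15.png',cv2.resize(d['pixels'][200:440,260:540,::-1],None,fx=2.3,fy=2.3,interpolation=cv2.INTER_CUBIC))
o=robot.observe(); print(o['contact_force'],o['opening'],o['tool_pos'],o['tool_rot'])
```

```text
[-0.40943424  0.2102686  -2.06201808] 0.04345481198847193 [ 0.55254625 -0.34045232  0.17787045] [-3.14024543e+00 -1.39028989e-03  3.04025375e+00]
```

View pics/s15.png

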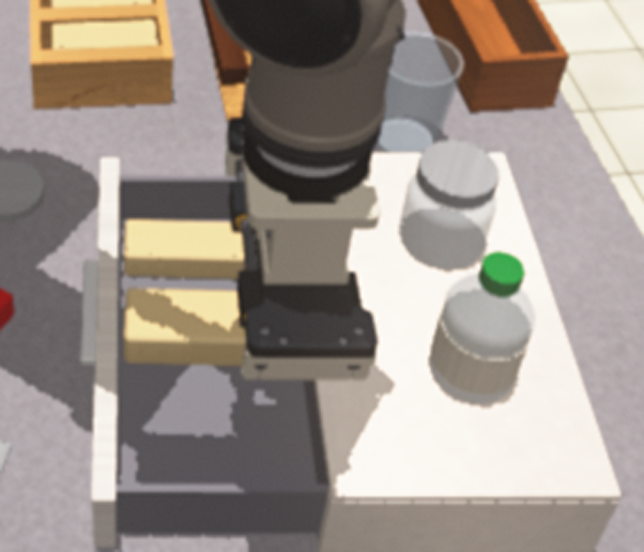

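Emit:
send_rows(
  plan=[
    [[0, -0.001, -0.03], [0, 0, 0], 255],
    [[0, 0, -0.03], [0, 0, 0], 255],
    [[0, 0, -0.03], [0, 0, 0], 255],
    [[0, 0, -0.025], [0, 0, 0], 255],
    [[0, 0, -0.015], [0, 0, 0], 255],
    [[0, 0, -0.009], [0, 0, 0], 255],
    [[0, 0, -0.003], [0, 0, 0], 255],
    [[0, 0, -0.003], [0, 0, 0], 255],
    [[0, 0, -0.002], [0, 0, 0], 255],
    [[0, 0, 0], [0, 0, 0], 255],
    [[0, 0, 0], [0, 0, 0], 255],
  ],
)

```text
time: 28.75
tool_pos: [0.5534, -0.3423, 0.0334]
tool_rot: [-3.138, 0.002, 3.041]
contact_force: [0.5, -0.7, -2.0]
opening: 0.0434
```

Emit:
send_rows(
  plan=[
    [[0, 0, -0.002], [0, 0, 0], 255],
    [[0, 0, -0.001], [0, 0, 0], 255],
    [[0, 0, -0.001], [0, 0, 0], 255],
    [[0, 0, 0], [0, 0, 0], 255],
    [[0, 0, 0], [0, 0, 0], 255],
  ],
)

```text
time: 29.25
tool_pos: [0.5532, -0.3421, 0.0287]
tool_rot: [-3.139, 0.001, 3.041]
contact_force: [0.6, 0.3, -2.9]
opening: 0.0432
```

Emit:
send_rows(
  plan=[
    [[0, 0, -0.001], [0, 0, 0], 255],
    [[0, 0, -0.001], [0, 0, 0], 255],
    [[0, 0, 0], [0, 0, 0], 255],
    [[0, 0, 0], [0, 0, 0], 255],
  ],
)

```text
time: 29.65
tool_pos: [0.5537, -0.3422, 0.0278]
tool_rot: [-3.138, 0.003, 3.041]
contact_force: [-1.2, 1.2, 5.5]
opening: 0.0433
```

Contact with the floor. I'll release and rise, then go to the third bar, at tray y = −35.

Emit:
send_rows(
  plan=[
    [[0, 0, 0], [0, 0, 0], 105],
    [[0, 0, 0], [0, 0, 0], 105],
    [[0, 0, 0], [0, 0, 0], 105],
    [[0, 0, 0], [0, 0, 0], 105],
    [[0, 0, 0.02], [0, 0, 0], 105],
    [[0, 0, 0.04], [0, 0, 0], 105],
    [[0, 0, 0.045], [0, 0, 0], 105],
    [[0, 0, 0.045], [0, 0, 0], 105],
  ],
)

```text
time: 30.45
tool_pos: [0.5528, -0.3419, 0.1779]
tool_rot: [-3.139, 0.0, 3.041]
contact_force: [1.5, -0.2, -0.2]
opening: 0.054
```

Emit:
send_rows(
  plan=[
    [[-0.0072, 0.032, 0], [0, 0, 0.061], 255],
    [[-0.0072, 0.032, 0], [0, 0, 0], 255],
    [[-0.0072, 0.032, 0], [0, 0, 0], 255],
    [[-0.0072, 0.032, 0], [0, 0, 0], 255],
    [[-0.0072, 0.032, 0], [0, 0, 0], 255],
    [[-0.0072, 0.032, 0], [0, 0, 0], 255],
    [[-0.0072, 0.032, 0], [0, 0, 0], 255],
    [[-0.0072, 0.032, 0], [0, 0, 0], 255],
    [[-0.0072, 0.032, 0], [0, 0, 0], 255],
    [[-0.0072, 0.032, 0], [0, 0, 0], 255],
    [[-0.0072, 0.032, 0], [0, 0, 0], 255],
    [[-0.0072, 0.032, 0], [0, 0, 0], 255],
    [[-0.0072, 0.032, 0], [0, 0, 0], 255],
    [[-0.0072, 0.032, 0], [0, 0, 0], 255],
    [[-0.0072, 0.032, 0], [0, 0, 0], 255],
    [[-0.0072, 0.032, 0], [0, 0, 0], 255],
    [[-0.0072, 0.032, 0], [0, 0, 0], 255],
    [[0, 0, 0], [0, 0, 0], 255],
    [[0, 0, 0], [0, 0, 0], 255],
  ],
)

```text
time: 32.35
tool_pos: [0.4306, 0.2022, 0.1767]
tool_rot: [-3.138, 0.001, 3.104]
contact_force: [-0.1, -1.0, 0.1]
opening: 0.0006
```

Run:
```python
from h import *
d=snap('side','s16')
cv2.imwrite('pics/s16.png',cv2.resize(d['pixels'][80:440,230:530,::-1],None,fx=1.66,fy=1.66,interpolation=cv2.INTER_CUBIC))
o=robot.observe(); print(o['contact_force'],o['opening'],o['tool_pos'],o['tool_rot'])
```

```text
[ 0.77233353 -0.81150305 -0.28766604] 0.00025379492577874143 [0.4307996  0.2015286  0.17668021] [-3.13799340e+00  1.35973187e-03  3.10246993e+00]
```

View pics/s16.png

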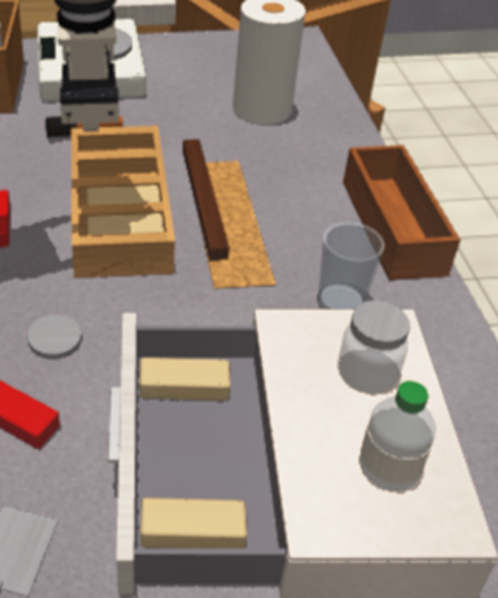

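Both bars lie well, at crop (185,378) and (193,522). Now I'll press bar 3, a little less deep, down to about z = 0.050.

Emit:
send_rows(
  plan=[
    [[0, 0, -0.04], [0, 0, 0], 255],
    [[0, 0, -0.04], [0, 0, 0], 255],
    [[0, 0, -0.025], [0, 0, 0], 255],
    [[0, 0, -0.008], [0, 0, 0], 255],
    [[0, 0, -0.004], [0, 0, 0], 255],
    [[0, 0, -0.004], [0, 0, 0], 255],
    [[0, 0, -0.004], [0, 0, 0], 255],
    [[0, 0, -0.002], [0, 0, 0], 255],
    [[0, 0, 0], [0, 0, 0], 255],
    [[0, 0, 0], [0, 0, 0], 255],
  ],
)

```text
time: 33.4
tool_pos: [0.4311, 0.2021, 0.0502]
tool_rot: [-3.139, 0.002, 3.102]
contact_force: [-0.8, 0.6, 2.2]
opening: 0.0005
```

Emit:
send_rows(
  plan=[
    [[0, 0, 0.025], [0, 0, 0], 255],
    [[0, 0, 0.04], [0, 0, 0], 255],
    [[0, 0, 0.04], [0, 0, 0], 255],
    [[0.0129, -0.0008, 0], [-0.0045, -0.1177, 0], 0],
    [[0.0129, -0.0008, 0], [-0.0045, -0.1177, 0], 0],
    [[0.0129, -0.0008, 0], [-0.0045, -0.1177, 0], 0],
    [[0.0129, -0.0008, 0], [-0.0045, -0.1177, 0], 0],
    [[0, 0, -0.016], [0, 0, 0], 0],
    [[0, 0, -0.016], [0, 0, 0], 0],
    [[0, 0, 0], [0, 0, 0], 0],
    [[0, 0, 0], [0, 0, 0], 0],
    [[0, 0, 0], [0, 0, 0], 0],
  ],
)

```text
time: 34.6
tool_pos: [0.483, 0.1989, 0.1237]
tool_rot: [-3.14, 0.474, 3.101]
contact_force: [-1.6, -0.1, 0.8]
opening: 0.0674
```

Run:
```python
from h import *
d=snap('side','s17')
cv2.imwrite('pics/s17.png',cv2.resize(d['pixels'][80:220,230:400,::-1],None,fx=4,fy=4,interpolation=cv2.INTER_CUBIC))
o=robot.observe(); print(o['contact_force'],o['opening'],o['tool_pos'],o['tool_rot'])
```

```text
[-0.17981459 -0.19852789  0.61214086] 0.0720944567707115 [0.48297569 0.1989056  0.12370459] [-3.13989855  0.47403531  3.10131686]
```

View pics/s17.png

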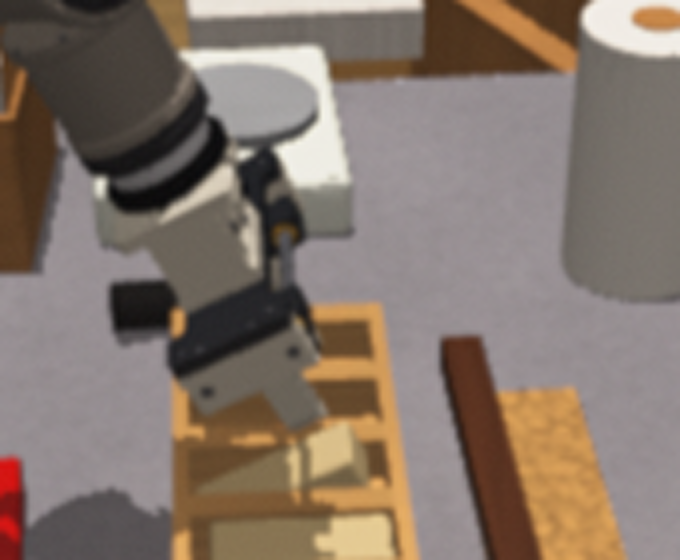

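The bar is tipped, with its raised end at crop (350,450). Next: approach, grip and lift.

Emit:
send_rows(
  plan=[
    [[0.0055, 0, -0.0107], [0, 0, 0], 0],
    [[0.0055, 0, -0.0107], [0, 0, 0], 0],
    [[0.0055, 0, -0.0107], [0, 0, 0], 0],
    [[0.0055, 0, -0.0107], [0, 0, 0], 0],
    [[0.0052, 0, -0.011], [0, 0, 0], 0],
    [[0, 0, 0], [0, 0, 0], 0],
    [[0, 0, 0], [0, 0, 0], 0],
    [[0, 0, 0], [0, 0, 0], 0],
    [[0, 0, 0], [0, 0, 0], 255],
    [[0, 0, 0], [0, 0, 0], 255],
    [[0, 0, 0], [0, 0, 0], 255],
    [[0, 0, 0], [0, 0, 0], 255],
    [[0, 0, 0], [0, 0, 0], 255],
    [[0, 0, 0], [0, 0, 0], 255],
    [[0, 0, 0], [0, 0, 0], 255],
    [[0, 0, 0], [0, 0, 0], 255],
    [[0, 0, 0], [0, 0, 0], 255],
    [[0, 0, 0], [0, 0, 0], 255],
  ],
)

```text
time: 36.45
tool_pos: [0.5101, 0.1998, 0.0707]
tool_rot: [-3.137, 0.47, 3.102]
contact_force: [0.1, 0.2, -0.2]
opening: 0.0433
```

Emit:
send_rows(
  plan=[
    [[0, 0, 0.01], [0, 0, 0], 255],
    [[0, 0, 0.015], [0, 0, 0], 255],
    [[0, 0, 0.02], [0, 0, 0], 255],
    [[0, 0, 0.025], [0, 0, 0], 255],
    [[0, 0, 0.025], [0, 0, 0], 255],
    [[0, 0, 0.015], [0, 0, 0], 255],
    [[0, 0, 0], [0, 0, 0], 255],
    [[0, 0, 0], [0, 0, 0], 255],
  ],
)

```text
time: 37.25
tool_pos: [0.5096, 0.1996, 0.1801]
tool_rot: [-3.136, 0.469, 3.102]
contact_force: [0.3, -0.1, -1.0]
opening: 0.0438
```

Emit:
send_rows(
  plan=[
    [[0.0043, -0.0158, 0], [0, 0, -0.061], 255],
    [[0.0043, -0.0317, 0], [0, 0, 0], 255],
    [[0.0043, -0.0317, 0], [0, 0, 0], 255],
    [[0.0043, -0.0317, 0], [0, 0, 0], 255],
    [[0.0043, -0.0317, 0], [0.0117, 0.1172, 0], 255],
    [[0.0043, -0.0317, 0], [0.0117, 0.1172, 0], 255],
    [[0.0043, -0.0317, 0], [0.0117, 0.1172, 0], 255],
    [[0.0043, -0.0317, 0], [0.0117, 0.1172, 0], 255],
    [[0.0043, -0.0317, 0], [0, 0, 0], 255],
    [[0.0043, -0.0317, 0], [0, 0, 0], 255],
    [[0.0043, -0.0317, 0], [0, 0, 0], 255],
    [[0.0043, -0.0317, 0], [0, 0, 0], 255],
    [[0.0043, -0.0317, 0], [0, 0, 0], 255],
    [[0, -0.0158, 0], [0, 0, 0], 255],
    [[0, 0, 0], [0, 0, 0], 255],
    [[0, 0, 0], [0, 0, 0], 255],
    [[0, 0, 0], [0, 0, 0], 255],
  ],
)

```text
time: 38.95
tool_pos: [0.5657, -0.2108, 0.1803]
tool_rot: [-3.137, -0.002, 3.042]
contact_force: [-0.3, 0.3, -1.3]
opening: 0.0434
```

Run:
```python
from h import *
d=snap('side','s18')
cv2.imwrite('pics/s18.png',cv2.resize(d['pixels'][180:440,260:540,::-1],None,fx=2.2,fy=2.2,interpolation=cv2.INTER_CUBIC))
o=robot.observe(); print(o['contact_force'],o['opening'],o['tool_pos'],o['tool_rot'])
```

```text
[ 0.27030707 -0.06050002 -1.57863807] 0.0435408226520778 [ 0.56587373 -0.21081836  0.180542  ] [-3.13631966e+00 -1.41585775e-03  3.04223080e+00]
```

View pics/s18.png

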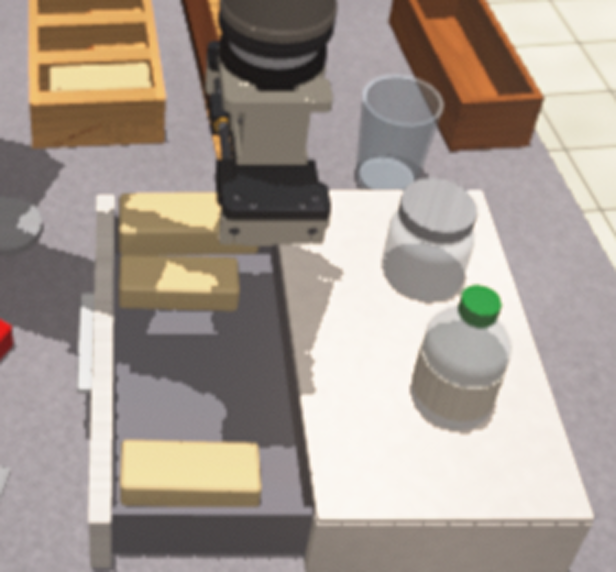

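Emit:
send_rows(
  plan=[
    [[0, -0.002, -0.03], [0, 0, 0], 255],
    [[0, 0, -0.03], [0, 0, 0], 255],
    [[0, 0, -0.03], [0, 0, 0], 255],
    [[0, 0, -0.025], [0, 0, 0], 255],
    [[0, 0, -0.015], [0, 0, 0], 255],
    [[0, 0, -0.01], [0, 0, 0], 255],
    [[0, 0, -0.004], [0, 0, 0], 255],
    [[0, 0, -0.003], [0, 0, 0], 255],
    [[0, 0, -0.003], [0, 0, 0], 255],
    [[0, 0, 0], [0, 0, 0], 255],
    [[0, 0, 0], [0, 0, 0], 255],
  ],
)

```text
time: 40.1
tool_pos: [0.5662, -0.2144, 0.0312]
tool_rot: [-3.136, -0.0, 3.041]
contact_force: [0.5, 0.2, -1.1]
opening: 0.0434
```

Emit:
send_rows(
  plan=[
    [[0, 0, -0.001], [0, 0, 0], 255],
    [[0, 0, -0.001], [0, 0, 0], 255],
    [[0, 0, 0], [0, 0, 0], 255],
    [[0, 0, 0], [0, 0, 0], 255],
  ],
)

```text
time: 40.5
tool_pos: [0.5662, -0.2144, 0.029]
tool_rot: [-3.136, -0.0, 3.041]
contact_force: [-0.3, 0.4, 1.2]
opening: 0.0432
```

Emit:
send_rows(
  plan=[
    [[0, 0, 0], [0, 0, 0], 105],
    [[0, 0, 0], [0, 0, 0], 105],
    [[0, 0, 0], [0, 0, 0], 105],
    [[0, 0, 0], [0, 0, 0], 105],
    [[0, 0, 0.02], [0, 0, 0], 105],
    [[0, 0, 0.04], [0, 0, 0], 105],
    [[0, 0, 0.045], [0, 0, 0], 105],
    [[0, 0, 0.043], [0, 0, 0], 105],
  ],
)

```text
time: 41.3
tool_pos: [0.5657, -0.2141, 0.1783]
tool_rot: [-3.136, -0.001, 3.041]
contact_force: [0.9, -0.3, -0.7]
opening: 0.0545
```

Emit:
send_rows(
  plan=[
    [[-0.0125, 0.0315, 0], [0, 0, 0.061], 255],
    [[-0.0125, 0.0315, 0], [0, 0, 0], 255],
    [[-0.0125, 0.0315, 0], [0, 0, 0], 255],
    [[-0.0125, 0.0315, 0], [0, 0, 0], 255],
    [[-0.0125, 0.0315, 0], [0, 0, 0], 255],
    [[-0.0125, 0.0315, 0], [0, 0, 0], 255],
    [[-0.0125, 0.0315, 0], [0, 0, 0], 255],
    [[-0.0125, 0.0315, 0], [0, 0, 0], 255],
    [[-0.0125, 0.0315, 0], [0, 0, 0], 255],
    [[-0.0125, 0.0315, 0], [0, 0, 0], 255],
    [[-0.0125, 0.0315, 0], [0, 0, 0], 255],
    [[0, 0, 0], [0, 0, 0], 255],
    [[0, 0, 0], [0, 0, 0], 255],
    [[0, 0, 0], [0, 0, 0], 255],
  ],
)

```text
time: 42.7
tool_pos: [0.4289, 0.1316, 0.1768]
tool_rot: [-3.136, -0.0, 3.101]
contact_force: [0.1, -1.3, 0.5]
opening: 0.0003
```

Run:
```python
from h import *
d=snap('side','s19')
cv2.imwrite('pics/s19.png',cv2.resize(d['pixels'][80:440,230:530,::-1],None,fx=1.66,fy=1.66,interpolation=cv2.INTER_CUBIC))
o=robot.observe(); print(o['contact_force'],o['opening'],o['tool_pos'],o['tool_rot'])
```

```text
[ 0.23982132 -0.15667241 -0.21784784] 0.0004494355231111881 [0.42892389 0.13139311 0.17669851] [-3.13563859e+00 -6.19396509e-04  3.10073595e+00]
```

View pics/s19.png

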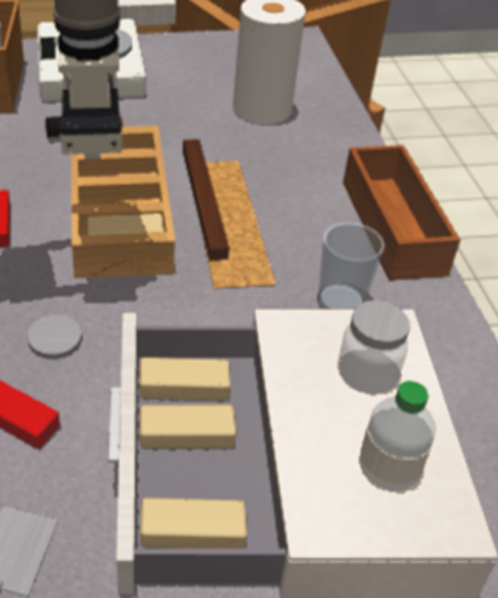

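Three bars lie in the drawer, each in its own place. Last bar: press it, then go to the pre-grasp.

Emit:
send_rows(
  plan=[
    [[0, 0, -0.04], [0, 0, 0], 255],
    [[0, 0, -0.04], [0, 0, 0], 255],
    [[0, 0, -0.025], [0, 0, 0], 255],
    [[0, 0, -0.008], [0, 0, 0], 255],
    [[0, 0, -0.004], [0, 0, 0], 255],
    [[0, 0, -0.004], [0, 0, 0], 255],
    [[0, 0, -0.004], [0, 0, 0], 255],
    [[0, 0, -0.002], [0, 0, 0], 255],
    [[0, 0, 0], [0, 0, 0], 255],
    [[0, 0, 0], [0, 0, 0], 255],
  ],
)

```text
time: 43.75
tool_pos: [0.4289, 0.1323, 0.0502]
tool_rot: [-3.136, 0.0, 3.102]
contact_force: [0.5, -1.0, 2.9]
opening: 0.0005
```

Emit:
send_rows(
  plan=[
    [[0, 0, 0.025], [0, 0, 0], 255],
    [[0, 0, 0.04], [0, 0, 0], 255],
    [[0, 0, 0.04], [0, 0, 0], 255],
    [[0.0129, -0.0008, 0], [-0.0045, -0.1177, 0], 0],
    [[0.0129, -0.0008, 0], [-0.0045, -0.1177, 0], 0],
    [[0.0129, -0.0008, 0], [-0.0045, -0.1177, 0], 0],
    [[0.0129, -0.0008, 0], [-0.0045, -0.1177, 0], 0],
    [[0, 0, -0.016], [0, 0, 0], 0],
    [[0, 0, -0.016], [0, 0, 0], 0],
    [[0, 0, 0], [0, 0, 0], 0],
    [[0, 0, 0], [0, 0, 0], 0],
    [[0, 0, 0], [0, 0, 0], 0],
  ],
)

```text
time: 44.95
tool_pos: [0.4806, 0.1292, 0.1235]
tool_rot: [-3.137, 0.472, 3.102]
contact_force: [-0.7, 0.1, 0.1]
opening: 0.0674
```

Run:
```python
from h import *
d=snap('side','s20')
cv2.imwrite('pics/s20.png',cv2.resize(d['pixels'][80:260,230:400,::-1],None,fx=3.3,fy=3.3,interpolation=cv2.INTER_CUBIC))
o=robot.observe(); print(o['contact_force'],o['opening'],o['tool_pos'],o['tool_rot'])
```

```text
[0.25733553 0.57549962 0.37146484] 0.07225488989147816 [0.48062933 0.12914807 0.12360722] [-3.13698251  0.47182138  3.10149048]
```

View pics/s20.png

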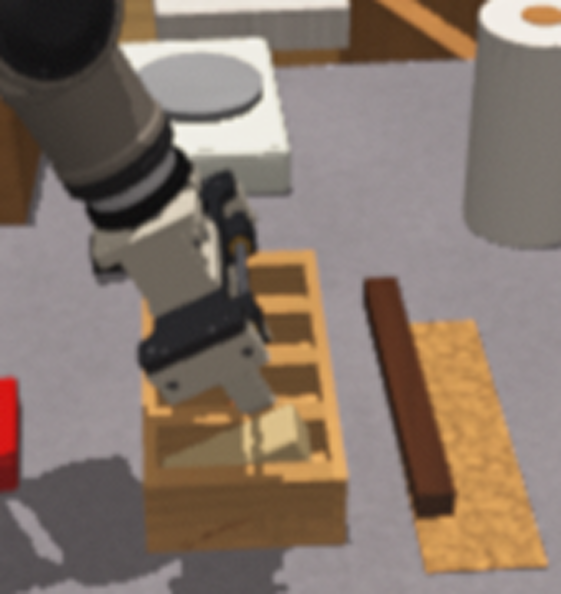

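Emit:
send_rows(
  plan=[
    [[0.0055, 0, -0.0107], [0, 0, 0], 0],
    [[0.0055, 0, -0.0107], [0, 0, 0], 0],
    [[0.0055, 0, -0.0107], [0, 0, 0], 0],
    [[0.0055, 0, -0.0107], [0, 0, 0], 0],
    [[0.0052, 0, -0.011], [0, 0, 0], 0],
    [[0, 0, 0], [0, 0, 0], 0],
    [[0, 0, 0], [0, 0, 0], 0],
    [[0, 0, 0], [0, 0, 0], 0],
    [[0, 0, 0], [0, 0, 0], 255],
    [[0, 0, 0], [0, 0, 0], 255],
    [[0, 0, 0], [0, 0, 0], 255],
    [[0, 0, 0], [0, 0, 0], 255],
    [[0, 0, 0], [0, 0, 0], 255],
    [[0, 0, 0], [0, 0, 0], 255],
    [[0, 0, 0], [0, 0, 0], 255],
    [[0, 0, 0], [0, 0, 0], 255],
    [[0, 0, 0], [0, 0, 0], 255],
    [[0, 0, 0], [0, 0, 0], 255],
  ],
)

```text
time: 46.8
tool_pos: [0.5139, 0.1342, 0.0866]
tool_rot: [-3.124, 0.452, 3.101]
contact_force: [4.5, -4.4, 2.9]
opening: 0.0166
```

Emit:
send_rows(
  plan=[
    [[0, 0, 0.01], [0, 0, 0], 255],
    [[0, 0, 0.015], [0, 0, 0], 255],
    [[0, 0, 0.02], [0, 0, 0], 255],
    [[0, 0, 0.025], [0, 0, 0], 255],
    [[0, 0, 0.025], [0, 0, 0], 255],
    [[0, 0, 0.015], [0, 0, 0], 255],
    [[0, 0, 0], [0, 0, 0], 255],
    [[0, 0, 0], [0, 0, 0], 255],
  ],
)

```text
time: 47.6
tool_pos: [0.5114, 0.1346, 0.1945]
tool_rot: [-3.123, 0.447, 3.101]
contact_force: [0.2, -0.1, -0.5]
opening: 0.0007
```

The grip missed this time. I'll look.

Run:
```python
from h import *
d=snap('side','s21')
cv2.imwrite('pics/s21.png',cv2.resize(d['pixels'][80:260,230:400,::-1],None,fx=3.3,fy=3.3,interpolation=cv2.INTER_CUBIC))
o=robot.observe(); print(o['contact_force'],o['opening'],o['tool_pos'],o['tool_rot'])
```

```text
[-1.21317384  0.38158762 -0.41575208] 0.00034524576498112347 [0.51108286 0.13456419 0.1938567 ] [-3.12277317  0.44588578  3.10149704]
```

View pics/s21.png

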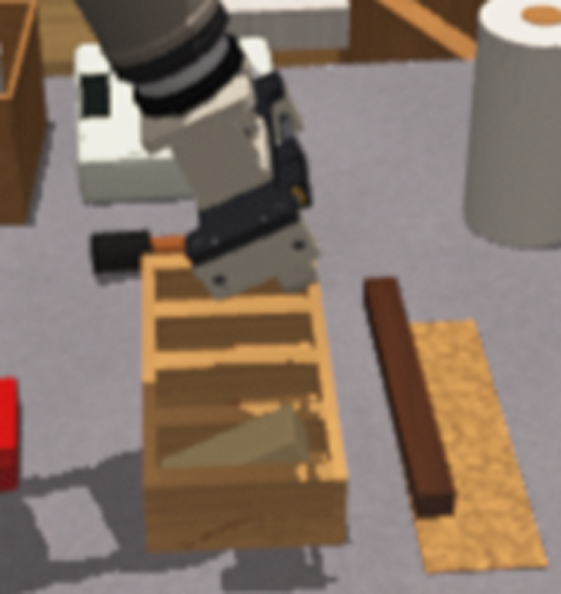

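Run:
```python
from h import *
d=imaging.read_camera('side')
im=d['pixels'][185:235,265:345,::-1]
print('tipped top far edge, bottom far edge, and tray corner')
for y in(-.083,-.127):
  for x,z in((.0401,.085),(.0537,.0583)): print(((proj(d,tw(x,y,z))-[265,185])*9).round())
for x,y in ((.072,-.150),(-.072,-.15)): print('tray',((proj(d,tw(x,y,.063))-[265,185])*9).round())
cv2.imwrite('pics/s22.png',cv2.resize(im,None,fx=9,fy=9,interpolation=cv2.INTER_CUBIC))
```

```text
tipped top far edge, bottom far edge, and tray corner
[490. 140.]
[540. 217.]
[502. 243.]
[552. 321.]
tray [630. 361.]
tray [ 72. 382.]
```

View pics/s22.png

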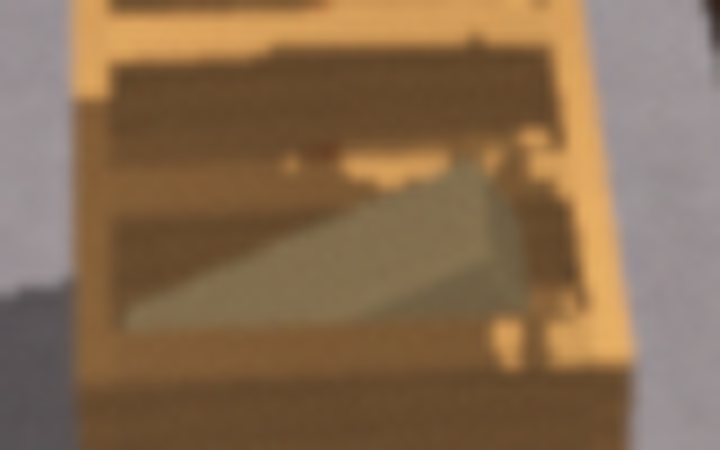

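The bar stayed tipped but sits about 4 mm lower on the slope. I'll move the arm aside for a top view so I can locate it, and the strip, exactly.

Emit:
send_rows(
  plan=[
    [[0, -0.035, 0.01], [0, 0, 0], 0],
    [[0, -0.035, 0.01], [0, 0, 0], 0],
    [[0, -0.035, 0], [0, 0, 0], 0],
    [[0, -0.035, 0], [0, 0, 0], 0],
    [[0, -0.035, 0], [0, 0, 0], 0],
    [[0, -0.035, 0], [0, 0, 0], 0],
    [[0, -0.035, 0], [0, 0, 0], 0],
    [[0, -0.035, 0], [0, 0, 0], 0],
    [[0, -0.035, 0], [0, 0, 0], 0],
    [[0, -0.035, 0], [0, 0, 0], 0],
    [[0, 0, 0], [0, 0, 0], 0],
    [[0, 0, 0], [0, 0, 0], 0],
  ],
)

```text
time: 48.9
tool_pos: [0.511, -0.2156, 0.2134]
tool_rot: [-3.125, 0.445, 3.098]
contact_force: [0.4, 0.5, -0.5]
opening: 0.0899
```

Run:
```python
from h import *
import pickle
d=snap('top','t23');pickle.dump(d,open('t23.pkl','wb'))
cv2.imwrite('pics/t23c.png',cv2.resize(d['pixels'][160:320,160:345,::-1],None,fx=4,fy=4,interpolation=cv2.INTER_CUBIC))
d=snap('side','s23');pickle.dump(d,open('s23.pkl','wb'))
cv2.imwrite('pics/s23c.png',cv2.resize(d['pixels'][140:260,260:400,::-1],None,fx=5,fy=5,interpolation=cv2.INTER_CUBIC))
o=robot.observe(); print(o['time'],o['tool_pos'],o['tool_rot'],o['opening'])
```

```text
49.0 [ 0.51126847 -0.21421818  0.21398709] [-3.12472021  0.44579248  3.10118308] 0.09151353292023427
```

View pics/t23c.png

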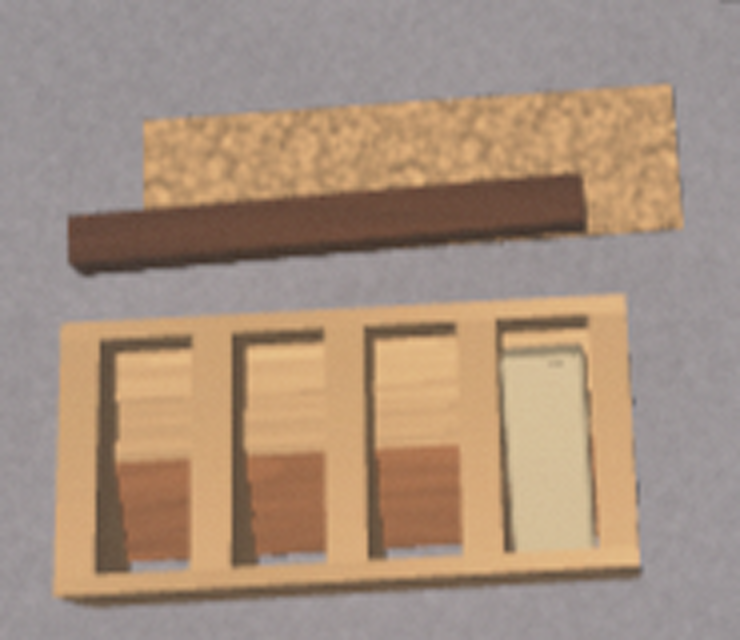

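View pics/s23c.png

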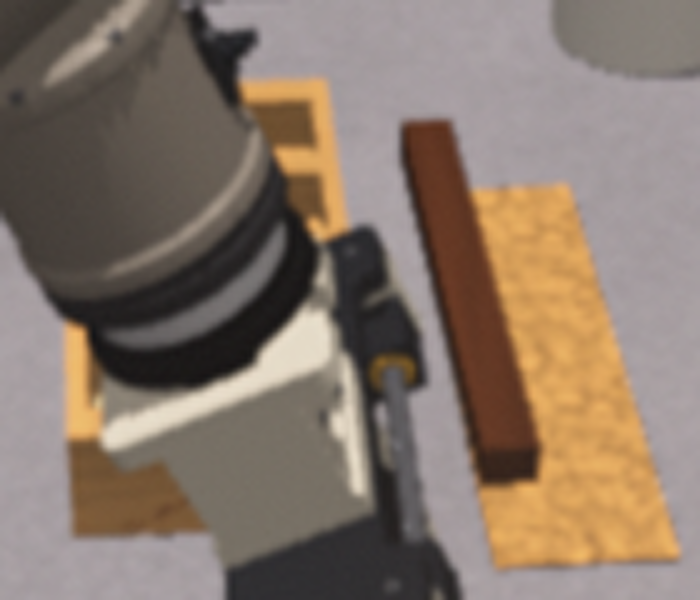

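Run:
```python
from h import *
import pickle
d=pickle.load(open('t23.pkl','rb'))
f=lambda u,v,z: onz(d,160+u/4,160+v/4,z).round(4)[:2]
for z in(.080,.083,.085): print(z,f(500,350,z),f(582,347,z))
print('pred edge world',tw(.0401,-.083,.085).round(4),tw(.0401,-.127,.085).round(4))
print('tray corners FL FR NR NL',[f(u,v,.063).tolist() for u,v in [(62,323),(625,294),(640,562),(55,597)]], [tw(x,y,0).round(4)[:2].tolist() for x,y in((.07225,.15),(.07225,-.15),(-.07225,-.15),(-.07225,.15))])
print('pocket4 sides near top', f(498,320,.063),f(587,317,.063), 'near',f(508,551,.06),f(597,548,.06))
print('strip top',[f(u,v,.025).tolist() for u,v in [(69,217),(582,177),(586,222),(85,262)]])
```

```text
0.08 [0.5077 0.1515] [0.5055 0.1089]
0.083 [0.5069 0.1513] [0.5048 0.1089]
0.085 [0.5064 0.1512] [0.5043 0.1089]
pred edge world [0.5094 0.1505 0.085 ] [0.5077 0.1066 0.085 ]
tray corners FL FR NR NL [[0.5471, 0.3836], [0.5367, 0.084], [0.3936, 0.0885], [0.4021, 0.3882]] [[0.5505, 0.3821], [0.5389, 0.0823], [0.3945, 0.0879], [0.4061, 0.3877]]
pocket4 sides near top [0.5284 0.1525] [0.5259 0.1052] near [0.4056 0.1559] [0.4032 0.11  ]
strip top [[0.6195, 0.3914], [0.6179, 0.1019], [0.591, 0.1018], [0.5923, 0.3827]]
```

Run:
```python
from scipy.spatial.transform import Rotation as R
import numpy as np
from cell import robot
o=robot.observe()
print(o['tool_pos'],(R.from_euler('xyz',[np.pi,.471,3.103])*R.from_euler('xyz',o['tool_rot']).inv()).as_rotvec().round(4))
```

```text
[ 0.51126847 -0.21421818  0.21398709] [ 0.0141 -0.0258  0.0093]
```

Emit:
send_rows(
  plan=[
    [[-0.0031, 0.0343, 0], [0.0141, -0.0258, 0.0093], 0],
    [[-0.0031, 0.0343, 0], [0, 0, 0], 0],
    [[-0.0031, 0.0343, 0], [0, 0, 0], 0],
    [[-0.0031, 0.0343, 0], [0, 0, 0], 0],
    [[-0.0031, 0.0343, 0], [0, 0, 0], 0],
    [[-0.0031, 0.0343, 0], [0, 0, 0], 0],
    [[-0.0031, 0.0343, 0], [0, 0, 0], 0],
    [[-0.0031, 0.0343, 0], [0, 0, 0], 0],
    [[-0.0031, 0.0343, 0], [0, 0, 0], 0],
    [[-0.0031, 0.0343, 0], [0, 0, 0], 0],
    [[0, 0, -0.03], [0, 0, 0], 0],
    [[0, 0, -0.03], [0, 0, 0], 0],
    [[0, 0, -0.03], [0, 0, 0], 0],
    [[0, 0, 0], [0, 0, 0], 0],
    [[0, 0, 0], [0, 0, 0], 0],
    [[0, 0, 0], [0, 0, 0], 0],
  ],
)

```text
time: 50.6
tool_pos: [0.4815, 0.1282, 0.1266]
tool_rot: [-3.141, 0.476, 3.104]
contact_force: [1.5, -0.7, -0.5]
opening: 0.0915
```

Emit:
send_rows(
  plan=[
    [[0.0051, 0.001, -0.0115], [0, 0, 0], 0],
    [[0.0051, 0, -0.0115], [0, 0, 0], 0],
    [[0.0051, 0, -0.0115], [0, 0, 0], 0],
    [[0.0051, 0, -0.0115], [0, 0, 0], 0],
    [[0.0051, 0, -0.0105], [0, 0, 0], 0],
    [[0, 0, 0], [0, 0, 0], 0],
    [[0, 0, 0], [0, 0, 0], 0],
    [[0, 0, 0], [0, 0, 0], 0],
  ],
)

```text
time: 51.4
tool_pos: [0.5109, 0.1347, 0.0862]
tool_rot: [-3.126, 0.447, 3.103]
contact_force: [0.4, 0.4, 0.6]
opening: 0.0915
```

Run:
```python
from h import *
d=snap('side','s24')
cv2.imwrite('pics/s24.png',cv2.resize(d['pixels'][100:240,240:380,::-1],None,fx=4.2,fy=4.2,interpolation=cv2.INTER_CUBIC))
o=robot.observe(); print(o['contact_force'],o['opening'],o['tool_pos'],o['tool_rot'])
```

```text
[-0.30840657  0.95305082 -0.01458832] 0.0918120013162098 [0.51088428 0.13465391 0.08635916] [-3.1257043   0.44756844  3.10291134]
```

View pics/s24.png

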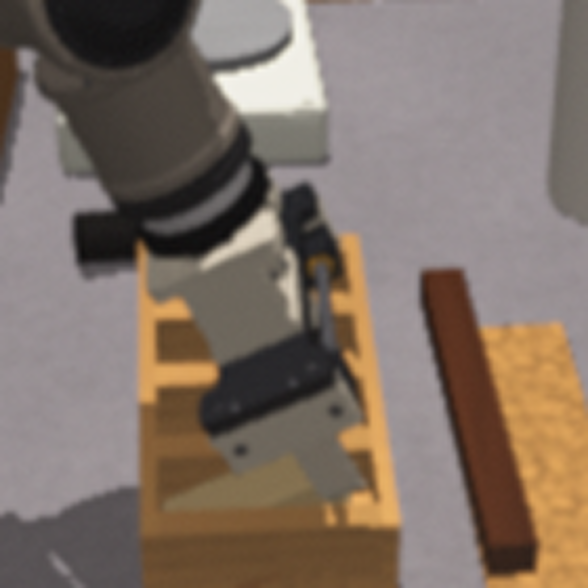

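Run:
```python
from cell import robot
o=robot.observe(); print(o['qpos'].round(3))
```

```text
[ 0.178  0.375  2.07  -0.4    0.283 -0.989]
```

No contact here: wrist joint 5 has reached its 0.28 limit, so the arm cannot make 27° this close and low. I'll use a smaller tilt of 0.36 rad.

Emit:
send_rows(
  plan=[
    [[-0.002, -0.003, 0.015], [0.0092, 0.0426, 0.0046], 0],
    [[-0.0015, -0.0027, 0.0], [0.0092, 0.0426, 0.0046], 0],
    [[0, 0, 0], [0, 0, 0], 0],
    [[0, 0, 0], [0, 0, 0], 0],
    [[0, 0, -0.01], [0, 0, 0], 0],
    [[0, 0, -0.01], [0, 0, 0], 0],
    [[0, 0, -0.006], [0, 0, 0], 0],
    [[0, 0, -0.006], [0, 0, 0], 0],
    [[0, 0, 0], [0, 0, 0], 0],
    [[0, 0, 0], [0, 0, 0], 0],
  ],
)

```text
time: 52.45
tool_pos: [0.5076, 0.129, 0.069]
tool_rot: [3.141, 0.361, 3.106]
contact_force: [0.7, -0.0, 0.5]
opening: 0.0918
```

Run:
```python
from cell import robot
o=robot.observe(); print(o['qpos'].round(3),o['tool_pos'],o['tool_rot'])
```

```text
[ 0.14   0.41   2.034 -0.181  0.347 -1.235] [0.50756054 0.1290339  0.06896563] [3.14103639 0.36134993 3.10575481]
```

Reached. Now close and lift.

Emit:
send_rows(
  plan=[
    [[0, 0, 0], [0, 0, 0], 255],
    [[0, 0, 0], [0, 0, 0], 255],
    [[0, 0, 0], [0, 0, 0], 255],
    [[0, 0, 0], [0, 0, 0], 255],
    [[0, 0, 0], [0, 0, 0], 255],
    [[0, 0, 0], [0, 0, 0], 255],
    [[0, 0, 0], [0, 0, 0], 255],
    [[0, 0, 0], [0, 0, 0], 255],
    [[0, 0, 0], [0, 0, 0], 255],
    [[0, 0, 0], [0, 0, 0], 255],
  ],
)

```text
time: 53.45
tool_pos: [0.5077, 0.1291, 0.0693]
tool_rot: [3.141, 0.362, 3.106]
contact_force: [0.2, 0.2, 0.2]
opening: 0.0434
```

Emit:
send_rows(
  plan=[
    [[0, 0, 0.01], [0, 0, 0], 255],
    [[0, 0, 0.015], [0, 0, 0], 255],
    [[0, 0, 0.02], [0, 0, 0], 255],
    [[0, 0, 0.025], [0, 0, 0], 255],
    [[0, 0, 0.025], [0, 0, 0], 255],
    [[0, 0, 0.015], [0, 0, 0], 255],
    [[0, 0, 0], [0, 0, 0], 255],
    [[0, 0, 0], [0, 0, 0], 255],
  ],
)

```text
time: 54.25
tool_pos: [0.5071, 0.1289, 0.179]
tool_rot: [3.141, 0.361, 3.106]
contact_force: [-0.4, 0.4, -2.0]
opening: 0.0433
```

Run:
```python
from h import *
d=snap('side','s25')
cv2.imwrite('pics/s25.png',cv2.resize(d['pixels'][80:240,240:380,::-1],None,fx=3.6,fy=3.6,interpolation=cv2.INTER_CUBIC))
o=robot.observe(); print(o['contact_force'],o['opening'],o['tool_pos'],o['tool_rot'])
```

```text
[-1.20666842 -0.91136312 -1.79944284] 0.043414558754240155 [0.50677807 0.1288681  0.17834575] [3.14120078 0.35991982 3.10565674]
```

View pics/s25.png

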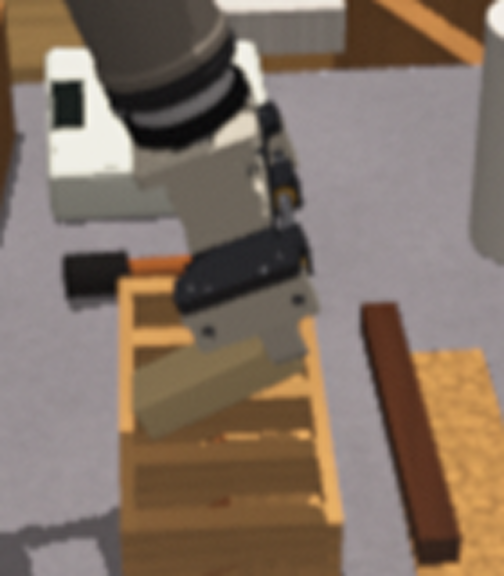

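Emit:
send_rows(
  plan=[
    [[0.0058, -0.0158, 0], [0, 0, -0.064], 255],
    [[0.0058, -0.0315, 0], [0, 0, 0], 255],
    [[0.0058, -0.0315, 0], [0, 0, 0], 255],
    [[0.0058, -0.0315, 0], [0, 0, 0], 255],
    [[0.0058, -0.0315, 0], [0.0104, 0.1045, 0], 255],
    [[0.0058, -0.0315, 0], [0.0104, 0.1045, 0], 255],
    [[0.0058, -0.0315, 0], [0.0104, 0.1045, 0], 255],
    [[0.0058, -0.0315, 0], [0.0104, 0.1045, 0], 255],
    [[0.0058, -0.0315, 0], [0, 0, 0], 255],
    [[0.0058, -0.0315, 0], [0, 0, 0], 255],
    [[0.0058, -0.0315, 0], [0, 0, 0], 255],
    [[0.0058, -0.0315, 0], [0, 0, 0], 255],
    [[0.0054, -0.0315, 0], [0, 0, 0], 255],
    [[0, -0.0158, 0], [0, 0, 0], 255],
    [[0, 0, 0], [0, 0, 0], 255],
    [[0, 0, 0], [0, 0, 0], 255],
    [[0, 0, 0], [0, 0, 0], 255],
  ],
)

```text
time: 56.0
tool_pos: [0.5826, -0.279, 0.179]
tool_rot: [3.14, -0.059, 3.043]
contact_force: [0.1, 0.5, -2.4]
opening: 0.0436
```

Run:
```python
from h import *
d=snap('side','s26')
cv2.imwrite('pics/s26.png',cv2.resize(d['pixels'][180:440,260:540,::-1],None,fx=2.2,fy=2.2,interpolation=cv2.INTER_CUBIC))
o=robot.observe(); print(o['contact_force'],o['opening'],o['tool_pos'],o['tool_rot'])
```

```text
[ 0.46787264  0.35820377 -1.40272825] 0.043080514685357583 [ 0.58266275 -0.27905564  0.17925868] [ 3.14070848 -0.0586525   3.04319498]
```

View pics/s26.png

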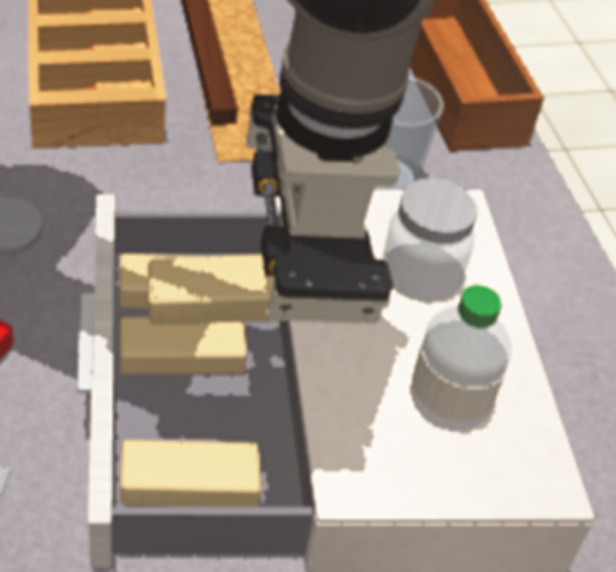

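Emit:
send_rows(
  plan=[
    [[-0.001, -0.0015, -0.03], [0, 0, 0], 255],
    [[0, 0, -0.03], [0, 0, 0], 255],
    [[0, 0, -0.03], [0, 0, 0], 255],
    [[0, 0, -0.025], [0, 0, 0], 255],
    [[0, 0, -0.012], [0, 0, 0], 255],
    [[0, 0, -0.006], [0, 0, 0], 255],
    [[0, 0, 0], [0, 0, 0], 255],
    [[0, 0, 0], [0, 0, 0], 255],
    [[0, 0, 0], [0, 0, 0], 255],
  ],
)

```text
time: 56.95
tool_pos: [0.5824, -0.2825, 0.0477]
tool_rot: [-3.141, -0.056, 3.042]
contact_force: [-0.2, 0.3, -2.1]
opening: 0.0435
```

Run:
```python
from h import *
d=snap('side','s27')
cv2.imwrite('pics/s27.png',cv2.resize(d['pixels'][220:440,270:520,::-1],None,fx=2.6,fy=2.6,interpolation=cv2.INTER_CUBIC))
o=robot.observe(); print(o['contact_force'],o['opening'],o['tool_pos'],o['tool_rot'])
```

```text
[ 1.1770265  -0.16008546 -1.45602899] 0.04308545697387886 [ 0.58222857 -0.28247181  0.04754672] [-3.14093701 -0.05626027  3.04168016]
```

View pics/s27.png

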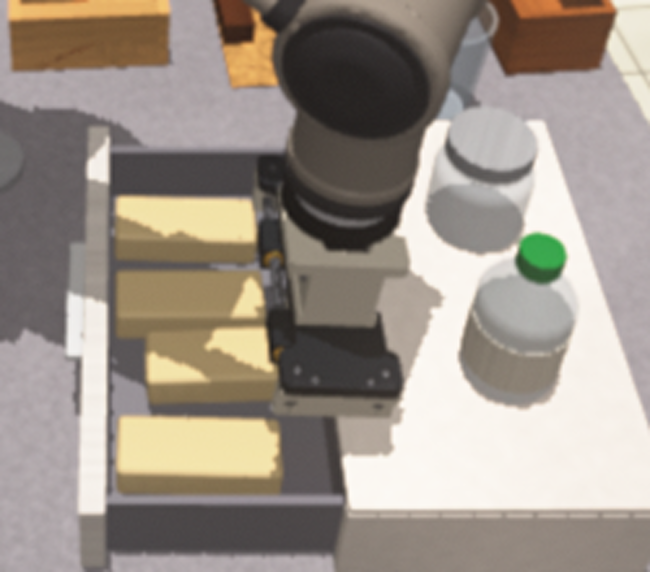

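Emit:
send_rows(
  plan=[
    [[0, 0.001, -0.005], [0, 0, 0], 255],
    [[0, 0, -0.004], [0, 0, 0], 255],
    [[0, 0, -0.003], [0, 0, 0], 255],
    [[0, 0, 0], [0, 0, 0], 255],
    [[0, 0, 0], [0, 0, 0], 255],
  ],
)

```text
time: 57.5
tool_pos: [0.5815, -0.2811, 0.034]
tool_rot: [3.141, -0.059, 3.042]
contact_force: [0.9, 0.7, -1.2]
opening: 0.0435
```

Emit:
send_rows(
  plan=[
    [[0, 0, -0.001], [0, 0, 0], 255],
    [[0, 0, -0.001], [0, 0, 0], 255],
    [[0, 0, 0], [0, 0, 0], 255],
    [[0, 0, 0], [0, 0, 0], 255],
  ],
)

```text
time: 57.9
tool_pos: [0.5818, -0.2812, 0.0325]
tool_rot: [3.142, -0.058, 3.042]
contact_force: [0.7, 0.6, 0.4]
opening: 0.0434
```

Emit:
send_rows(
  plan=[
    [[0, 0, -0.001], [0, 0, 0], 255],
    [[0, 0, 0], [0, 0, 0], 108],
    [[0, 0, 0], [0, 0, 0], 108],
    [[0, 0, 0], [0, 0, 0], 108],
    [[0, 0, 0], [0, 0, 0], 108],
    [[0, 0, 0.02], [0, 0, 0], 108],
    [[0, 0, 0.04], [0, 0, 0], 108],
    [[0, 0, 0.045], [0, 0, 0], 108],
    [[0, 0, 0.045], [0, 0, 0], 108],
  ],
)

```text
time: 58.8
tool_pos: [0.5813, -0.2809, 0.1826]
tool_rot: [3.141, -0.059, 3.042]
contact_force: [0.5, -1.0, -0.6]
opening: 0.0526
```

All the bars are released. I'll check the drawer and compute the strip's pose and the turn I need.

Run:
```python
from h import *
from scipy.spatial.transform import Rotation as R
d=snap('side','s28')
cv2.imwrite('pics/s28.png',cv2.resize(d['pixels'][130:440,240:530,::-1],None,fx=1.9,fy=1.9,interpolation=cv2.INTER_CUBIC))
o=robot.observe();print(o['tool_pos'],(R.from_euler('xyz',[np.pi,0,3.0])*R.from_euler('xyz',o['tool_rot']).inv()).as_rotvec().round(4))
import pickle
s=pickle.load(open('s23.pkl','rb'))
print([onz(s,260+u/5,140+v/5,.027).round(4)[:2].tolist() for u,v in [(403,123),(450,122),(539,450),(483,453)]])
```

```text
[ 0.58419125 -0.28270292  0.19184785] [-0.0001 -0.047  -0.0416]
[[0.5955, 0.387], [0.6221, 0.3855], [0.6215, 0.0991], [0.5943, 0.0994]]
```

View pics/s28.png

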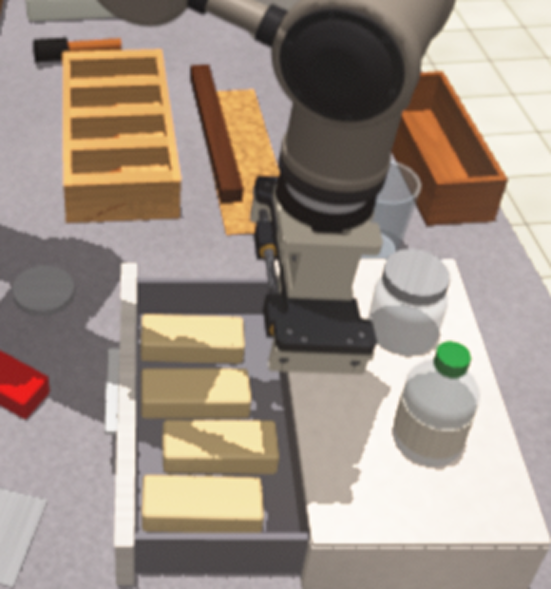

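All four bars lie flat and separate, at crop (193,338), (197,392), (220,445) and (203,502). The strip centre is (0.608, 0.244), half off the mat. I'll go and regrip it with the jaws partly open, because the tray is close.

Emit:
send_rows(
  plan=[
    [[0.0016, 0.0328, 0], [0, -0.047, -0.042], 105],
    [[0.0016, 0.0328, 0], [0, 0, -0.1196], 105],
    [[0.0016, 0.0328, 0], [0, 0, -0.1196], 105],
    [[0.0016, 0.0328, 0], [0, 0, -0.1196], 105],
    [[0.0016, 0.0328, 0], [0, 0, -0.1196], 105],
    [[0.0016, 0.0328, 0], [0, 0, -0.1196], 105],
    [[0.0016, 0.0328, 0], [0, 0, -0.1196], 105],
    [[0.0016, 0.0328, 0], [0, 0, -0.1196], 105],
    [[0.0016, 0.0328, 0], [0, 0, -0.1196], 105],
    [[0.0016, 0.0328, 0], [0, 0, -0.1196], 105],
    [[0.0016, 0.0328, 0], [0, 0, -0.1196], 105],
    [[0.0016, 0.0328, 0], [0, 0, -0.1196], 105],
    [[0.0016, 0.0328, 0], [0, 0, -0.1196], 105],
    [[0.0016, 0.0328, 0], [0, 0, 0], 105],
    [[0.0016, 0.0328, 0], [0, 0, 0], 105],
    [[0.0016, 0.0328, 0], [0, 0, 0], 105],
    [[0, 0, 0], [0, 0, 0], 105],
    [[0, 0, 0], [0, 0, 0], 105],
    [[0, 0, 0], [0, 0, 0], 105],
  ],
)

```text
time: 60.75
tool_pos: [0.6072, 0.2428, 0.1811]
tool_rot: [3.136, -0.011, 1.564]
contact_force: [0.8, 0.0, -0.3]
opening: 0.0544
```

Emit:
send_rows(
  plan=[
    [[0.001, 0, -0.04], [0, 0, 0], 105],
    [[0, 0, -0.04], [0, 0, 0], 105],
    [[0, 0, -0.04], [0, 0, 0], 105],
    [[0, 0, -0.016], [0, 0, 0], 105],
    [[0, 0, 0], [0, 0, 0], 105],
    [[0, 0, 0], [0, 0, 0], 105],
  ],
)

```text
time: 61.35
tool_pos: [0.6089, 0.2428, 0.046]
tool_rot: [3.135, -0.012, 1.563]
contact_force: [-0.1, 0.3, 1.4]
opening: 0.0542
```

Run:
```python
from h import *
d=snap('side','s29')
cv2.imwrite('pics/s29.png',cv2.resize(d['pixels'][90:260,250:420,::-1],None,fx=3.5,fy=3.5,interpolation=cv2.INTER_CUBIC))
o=robot.observe();print(o['tool_pos'],o['contact_force'])
```

```text
[0.6094039  0.24317378 0.04687046] [ 0.01808606 -0.35125738 -0.01537238]
```

View pics/s29.png

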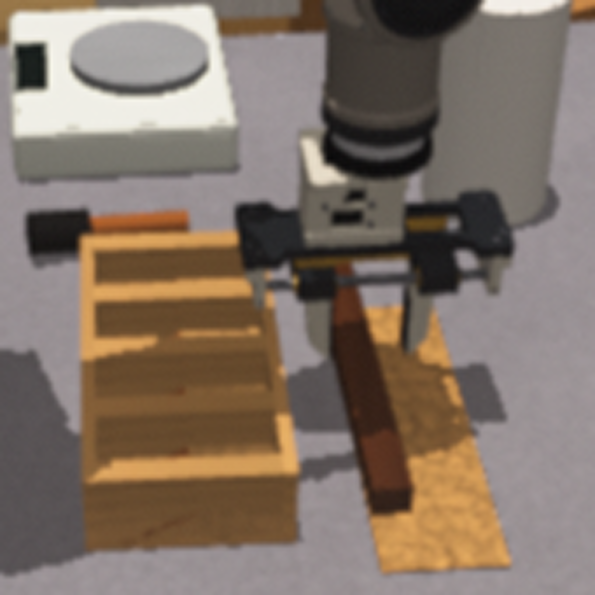

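Emit:
send_rows(
  plan=[
    [[-0.003, 0, -0.01], [0, 0, 0], 105],
    [[0, 0, -0.01], [0, 0, 0], 105],
    [[0, 0, -0.008], [0, 0, 0], 105],
    [[0, 0, -0.004], [0, 0, 0], 105],
    [[0, 0, 0], [0, 0, 0], 255],
    [[0, 0, 0], [0, 0, 0], 255],
    [[0, 0, 0], [0, 0, 0], 255],
    [[0, 0, 0], [0, 0, 0], 255],
    [[0, 0, 0], [0, 0, 0], 255],
    [[0, 0, 0], [0, 0, 0], 255],
    [[0, 0, 0], [0, 0, 0], 255],
    [[0, 0, 0], [0, 0, 0], 255],
  ],
  newtons=30,
)

```text
time: 62.6
tool_pos: [0.6056, 0.2438, 0.0137]
tool_rot: [3.135, -0.012, 1.565]
contact_force: [1.4, 0.1, 2.7]
opening: 0.0297
```

Emit:
send_rows(
  plan=[
    [[0, 0, 0.02], [0, 0, 0], 255],
    [[0, 0, 0.02], [0, 0, 0], 255],
    [[0.016, -0.0225, 0.01], [0.005, 0, 0], 255],
    [[0.016, -0.0225, 0], [0, 0, 0], 255],
    [[0, 0, 0], [0, 0, 0], 255],
    [[0, 0, 0], [0, 0, 0], 255],
    [[0, 0, -0.02], [0, 0, 0], 255],
    [[0, 0, -0.015], [0, 0, 0], 255],
    [[0, 0, -0.006], [0, 0, 0], 255],
    [[0, 0, 0], [0, 0, 0], 255],
    [[0, 0, 0], [0, 0, 0], 255],
  ],
)

```text
time: 63.7
tool_pos: [0.6372, 0.1991, 0.0224]
tool_rot: [3.136, -0.017, 1.565]
contact_force: [0.3, 0.3, -1.1]
opening: 0.0299
```

Run:
```python
from h import *
d=snap('side','s30')
cv2.imwrite('pics/s30.png',cv2.resize(d['pixels'][90:260,250:420,::-1],None,fx=3.5,fy=3.5,interpolation=cv2.INTER_CUBIC))
o=robot.observe();print(o['tool_pos'],o['contact_force'])
```

```text
[0.63754791 0.199005   0.02282899] [ 0.77168567 -0.34970693 -0.75986626]
```

View pics/s30.png

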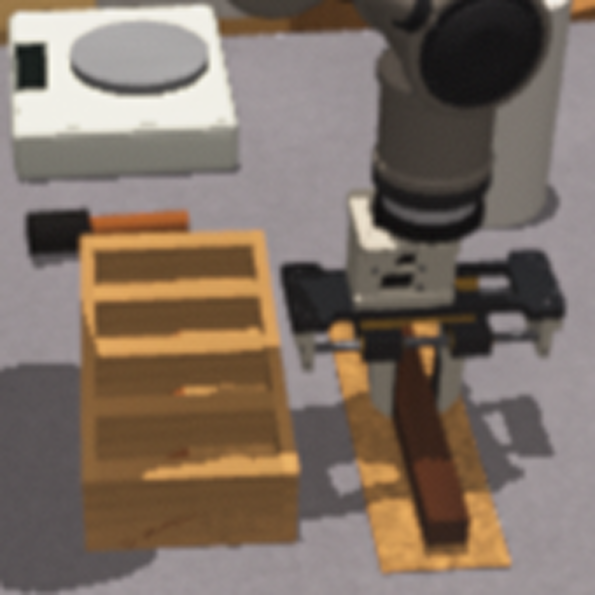

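Emit:
send_rows(
  plan=[
    [[0, 0, -0.003], [0, 0, 0], 255],
    [[0, 0, -0.002], [0, 0, 0], 255],
    [[0, 0, 0], [0, 0, 0], 255],
    [[0, 0, 0], [0, 0, 0], 255],
  ],
)

```text
time: 64.15
tool_pos: [0.6372, 0.1987, 0.0173]
tool_rot: [3.136, -0.017, 1.565]
contact_force: [1.1, -0.5, -0.8]
opening: 0.0297
```

Emit:
send_rows(
  plan=[
    [[0, 0, -0.0015], [0, 0, 0], 255],
    [[0, 0, 0], [0, 0, 0], 255],
    [[0, 0, 0], [0, 0, 0], 255],
  ],
)

```text
time: 64.45
tool_pos: [0.6372, 0.1987, 0.0157]
tool_rot: [3.136, -0.017, 1.565]
contact_force: [-0.2, -0.0, -1.6]
opening: 0.0295
```

Emit:
send_rows(
  plan=[
    [[0, 0, -0.0015], [0, 0, 0], 255],
    [[0, 0, 0], [0, 0, 0], 255],
    [[0, 0, 0], [0, 0, 0], 255],
  ],
)

```text
time: 64.75
tool_pos: [0.6372, 0.1987, 0.0142]
tool_rot: [3.136, -0.017, 1.565]
contact_force: [-0.5, 0.0, -2.2]
opening: 0.0299
```

Emit:
send_rows(
  plan=[
    [[0, 0, -0.0015], [0, 0, 0], 255],
    [[0, 0, 0], [0, 0, 0], 255],
    [[0, 0, 0], [0, 0, 0], 255],
  ],
)

```text
time: 65.05
tool_pos: [0.6374, 0.1987, 0.0136]
tool_rot: [3.135, -0.017, 1.565]
contact_force: [-1.0, 0.1, 5.6]
opening: 0.0297
```

Contact. I'll release and rise, then move away from the strip.

Emit:
send_rows(
  plan=[
    [[0, 0, 0], [0, 0, 0], 110],
    [[0, 0, 0], [0, 0, 0], 80],
    [[0, 0, 0], [0, 0, 0], 60],
    [[0, 0, 0], [0, 0, 0], 60],
    [[0, 0, 0], [0, 0, 0], 60],
    [[0, 0, 0.02], [0, 0, 0], 60],
    [[0, 0, 0.04], [0, 0, 0], 60],
    [[0, 0, 0.045], [0, 0, 0], 60],
    [[0, 0, 0.045], [0, 0, 0], 60],
    [[0, 0, 0.02], [0, 0, 0], 60],
    [[0, 0, 0], [0, 0, 0], 60],
  ],
)

```text
time: 66.15
tool_pos: [0.639, 0.1991, 0.1872]
tool_rot: [3.128, -0.018, 1.565]
contact_force: [-0.3, -0.3, 0.3]
opening: 0.0702
```

Run:
```python
from h import *
from scipy.spatial.transform import Rotation as R
d=snap('side','s31')
cv2.imwrite('pics/s31.png',cv2.resize(d['pixels'][90:450,230:530,::-1],None,fx=1.66,fy=1.66,interpolation=cv2.INTER_CUBIC))
o=robot.observe();print(o['tool_pos'],o['contact_force'],o['tool_rot'],o['qpos'].round(3))
```

```text
[0.63778408 0.1988345  0.18415765] [-0.40412678 -0.31303832 -0.12684735] [ 3.13250478 -0.01723157  1.56476882] [0.18  0.632 1.161 0.016 1.336 0.183]
```

View pics/s31.png

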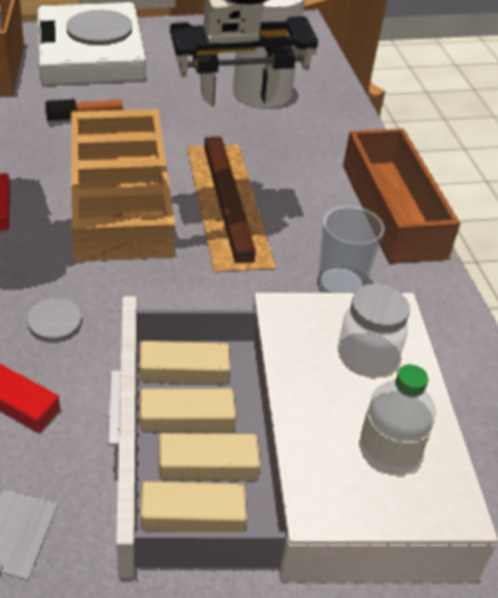

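The strip is back on the mat (crop (228,197)) and all the bars are in place. Before pushing the drawer I'll check where the lid and the red block lie relative to the approach.

Run:
```python
from h import *
import pickle
d=pickle.load(open('top0.pkl','rb'))
for n,p in dict(red=[(447,306),(460,313),(433,357),(420,347)],lid=[(376,313)],spat=[(500,305),(540,315),(495,330)]).items(): print(n,[onz(d,u,v,.03 if n=='red' else .01).round(3)[:2].tolist() for u,v in p])
s=pickle.load(open('s9.pkl','rb'))
print('lip',[onz(s,285+u/3,255+v/3,.072).round(4)[:2].tolist() for u,v in[(36,176),(31,305),(52,176),(48,305)]])
```

```text
red [[0.362, -0.18], [0.345, -0.205], [0.261, -0.134], [0.283, -0.11]]
lid [[0.362, -0.03]]
spat [[0.356, -0.301], [0.327, -0.383], [0.304, -0.28]]
lip [[0.4307, -0.1816], [0.4206, -0.2788], [0.4408, -0.1826], [0.4305, -0.2798]]
```

Emit:
send_rows(
  plan=[
    [[-0.0175, -0.0304, 0], [0, 0, 0.1055], 255],
    [[-0.0175, -0.0304, 0], [0, 0, 0.1055], 255],
    [[-0.0175, -0.0304, 0], [0, 0, 0.1055], 255],
    [[-0.0175, -0.0304, 0], [0, 0, 0.1055], 255],
    [[-0.0175, -0.0304, 0], [0, 0, 0.1055], 255],
    [[-0.0175, -0.0304, 0], [0, 0, 0.1055], 255],
    [[-0.0175, -0.0304, 0], [0, 0, 0.1055], 255],
    [[-0.0175, -0.0304, 0], [0, 0, 0.1055], 255],
    [[-0.0175, -0.0304, 0], [0, 0, 0.1055], 255],
    [[-0.0175, -0.0304, 0], [0, 0, 0.1055], 255],
    [[-0.0175, -0.0304, 0], [0, 0, 0.1055], 255],
    [[-0.0175, -0.0304, 0], [0, 0, 0.1055], 255],
    [[-0.0175, -0.0304, 0], [0, 0, 0.1055], 255],
    [[-0.0175, -0.0304, 0], [0, 0, 0.1055], 255],
    [[0, 0, 0], [0, 0, 0], 255],
    [[0, 0, 0], [0, 0, 0], 255],
  ],
)

```text
time: 67.8
tool_pos: [0.3913, -0.2266, 0.1812]
tool_rot: [3.134, -0.019, 3.038]
contact_force: [-0.2, 1.0, 1.5]
opening: 0.0001
```

Run:
```python
from h import *
from scipy.spatial.transform import Rotation as R
o=robot.observe();print(o['tool_pos'],o['tool_rot'],(R.from_euler('xyz',[np.pi,0,3.042])*R.from_euler('xyz',o['tool_rot']).inv()).as_rotvec().round(4),o['qpos'].round(3))
```

```text
[ 0.39126467 -0.22664842  0.18123706] [ 3.13350086 -0.01919138  3.03833942] [-0.01   -0.0183  0.0037] [-0.692  0.268  1.768 -0.004  1.126 -2.158]
```

Emit:
send_rows(
  plan=[
    [[0, 0, -0.04], [-0.01, -0.0183, 0.0037], 255],
    [[0, 0, -0.04], [0, 0, 0], 255],
    [[0, 0, -0.04], [0, 0, 0], 255],
    [[0, 0, -0.016], [0, 0, 0], 255],
    [[0, 0, 0], [0, 0, 0], 255],
    [[0, 0, 0], [0, 0, 0], 255],
  ],
)

```text
time: 68.4
tool_pos: [0.3925, -0.2261, 0.0466]
tool_rot: [-3.14, 0.002, 3.046]
contact_force: [-0.4, -1.2, 0.0]
opening: 0.0005
```

Run:
```python
from h import *
d=snap('side','s32')
cv2.imwrite('pics/s32.png',cv2.resize(d['pixels'][200:450,180:530,::-1],None,fx=2,fy=2,interpolation=cv2.INTER_CUBIC))
o=robot.observe();print(o['tool_pos'],o['tool_rot'],o['contact_force'])
```

```text
[ 0.39292086 -0.22659718  0.04730575] [-3.1390206   0.00330422  3.04591039] [ 0.1372722  -1.09093973 -0.07753172]
```

View pics/s32.png

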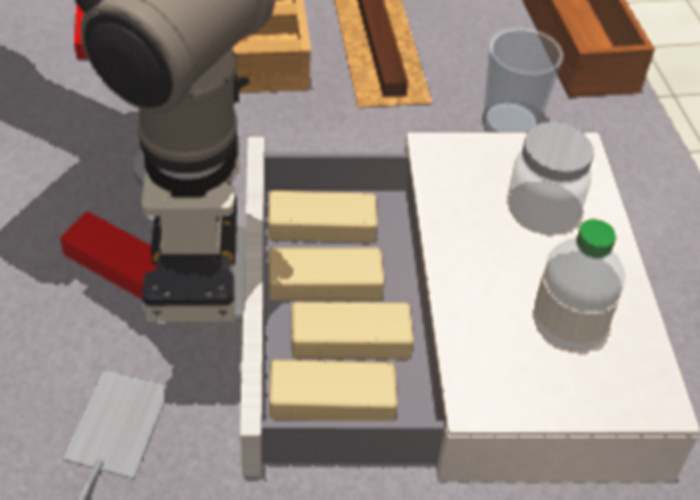

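Emit:
send_rows(
  plan=[
    [[0.008, -0.0008, -0.002], [0, 0, 0], 255],
    [[0.008, -0.0008, 0], [0, 0, 0], 255],
    [[0.005, -0.0005, 0], [0, 0, 0], 255],
    [[0.005, -0.0005, 0], [0, 0, 0], 255],
    [[0.006, -0.0006, 0], [0, 0, 0], 255],
    [[0.008, -0.0008, 0], [0, 0, 0], 255],
    [[0.01, -0.001, 0], [0, 0, 0], 255],
    [[0.01, -0.001, 0], [0, 0, 0], 255],
    [[0.01, -0.001, 0], [0, 0, 0], 255],
    [[0.01, -0.001, 0], [0, 0, 0], 255],
    [[0.01, -0.001, 0], [0, 0, 0], 255],
    [[0.008, -0.0008, 0], [0, 0, 0], 255],
    [[0, 0, 0], [0, 0, 0], 255],
  ],
)

```text
time: 69.75
tool_pos: [0.4916, -0.237, 0.0447]
tool_rot: [-3.139, 0.004, 3.046]
contact_force: [0.9, 0.1, 0.6]
opening: 0.0005
```

Run:
```python
from h import *
d=snap('side','s33')
cv2.imwrite('pics/s33.png',cv2.resize(d['pixels'][200:450,180:530,::-1],None,fx=2,fy=2,interpolation=cv2.INTER_CUBIC))
o=robot.observe();print(o['tool_pos'],o['tool_rot'],o['contact_force'])
```

```text
[ 0.49085289 -0.23673651  0.04460682] [-3.13928205  0.00315484  3.04566985] [-0.75059813  0.50042866 -0.79567256]
```

View pics/s33.png

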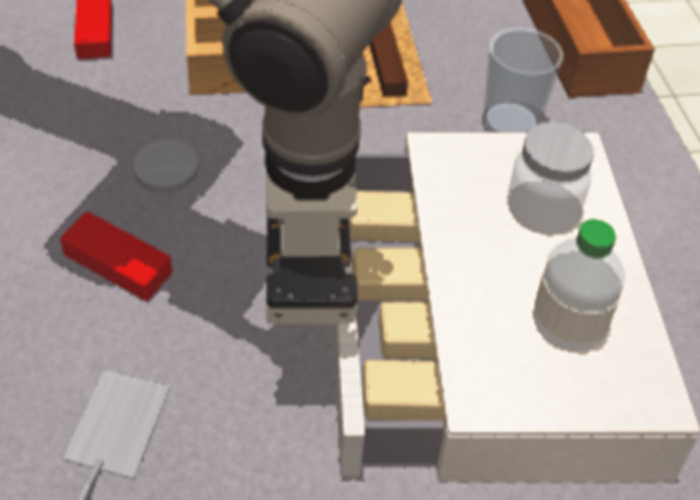

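Emit:
send_rows(
  plan=[
    [[0.006, -0.0006, 0], [0, 0, 0], 255],
    [[0.01, -0.001, 0], [0, 0, 0], 255],
    [[0.01, -0.001, 0], [0, 0, 0], 255],
    [[0.01, -0.001, 0], [0, 0, 0], 255],
    [[0.01, -0.001, 0], [0, 0, 0], 255],
    [[0.006, -0.0006, 0], [0, 0, 0], 255],
    [[0.004, -0.0004, 0], [0, 0, 0], 255],
    [[0.003, -0.0003, 0], [0, 0, 0], 255],
    [[0.003, -0.0003, 0], [0, 0, 0], 255],
    [[0.003, -0.0003, 0], [0, 0, 0], 255],
    [[0.002, -0.0002, 0], [0, 0, 0], 255],
  ],
)

```text
time: 70.9
tool_pos: [0.5575, -0.2435, 0.0448]
tool_rot: [-3.139, 0.003, 3.045]
contact_force: [-1.8, 0.1, -0.1]
opening: 0.0003
```

Emit:
send_rows(
  plan=[
    [[0.002, -0.0002, 0], [0, 0, 0], 255],
    [[0.002, -0.0002, 0], [0, 0, 0], 255],
    [[0.002, -0.0002, 0], [0, 0, 0], 255],
    [[0.001, -0.0001, 0], [0, 0, 0], 255],
    [[0, 0, 0], [0, 0, 0], 255],
    [[0, 0, 0], [0, 0, 0], 255],
  ],
)

```text
time: 71.5
tool_pos: [0.5605, -0.2438, 0.0448]
tool_rot: [-3.14, -0.006, 3.045]
contact_force: [-17.5, 0.5, 9.0]
opening: 0.0005
```

Run:
```python
from h import *
d=snap('side','s34')
cv2.imwrite('pics/s34.png',cv2.resize(d['pixels'][240:450,280:530,::-1],None,fx=2.8,fy=2.8,interpolation=cv2.INTER_CUBIC))
o=robot.observe();print(o['tool_pos'],o['tool_rot'],o['contact_force'])
```

```text
[ 0.56055084 -0.24377649  0.04478208] [-3.14046594 -0.00543661  3.04536453] [-15.21512615   0.05851701   8.78379841]
```

View pics/s34.png

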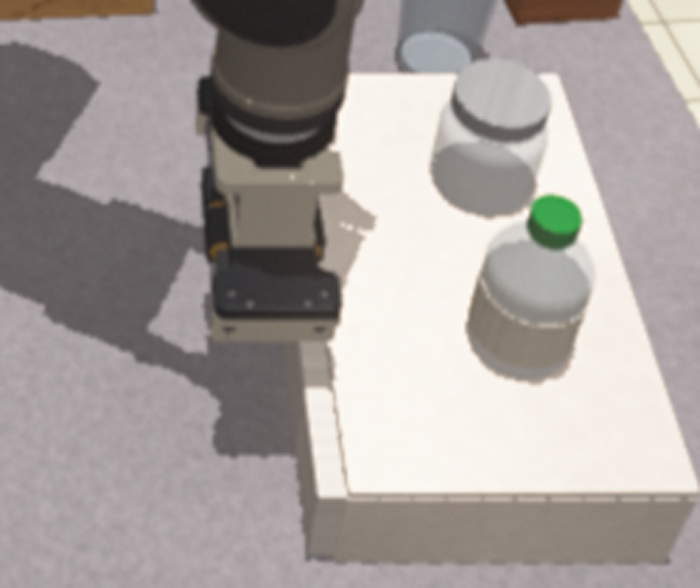

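A force of 17 N means it is at the hard stop, since the catch takes only about 4 N. I'll back off and inspect.

Emit:
send_rows(
  plan=[
    [[-0.005, 0.0005, 0], [0, 0, 0], 255],
    [[-0.02, 0.002, 0], [0, 0, 0], 255],
    [[-0.04, 0.004, 0], [0, 0, 0], 255],
    [[-0.03, 0.003, 0], [0, 0, 0], 255],
    [[0, 0, 0.04], [0, 0, 0], 255],
    [[0, 0, 0.04], [0, 0, 0], 255],
    [[0, 0, 0.04], [0, 0, 0], 255],
    [[0, 0, 0.03], [0, 0, 0], 255],
    [[-0.02, 0.03, 0], [0, 0, 0], 255],
    [[-0.02, 0.03, 0], [0, 0, 0], 255],
    [[-0.02, 0.03, 0], [0, 0, 0], 255],
    [[0, 0, 0], [0, 0, 0], 255],
    [[0, 0, 0], [0, 0, 0], 255],
  ],
)

```text
time: 72.85
tool_pos: [0.41, -0.1446, 0.1955]
tool_rot: [-3.138, 0.005, 3.046]
contact_force: [0.7, -1.3, -0.1]
opening: 0.0008
```

Run:
```python
from h import *
d=snap('side','s35')
cv2.imwrite('pics/s35.png',cv2.resize(d['pixels'][240:450,280:530,::-1],None,fx=2.8,fy=2.8,interpolation=cv2.INTER_CUBIC))
d=snap('top','t35')
o=robot.observe();print(o['time'],o['tool_pos'],o['contact_force'])
```

```text
72.95 [ 0.41032775 -0.14546182  0.19512969] [ 0.55976504 -0.29027385 -0.62481476]
```

View pics/s35.png

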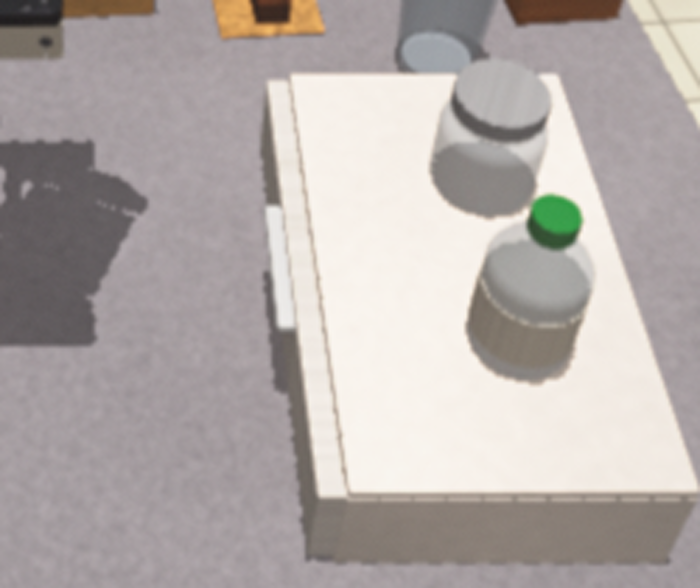

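View pics/t35.png

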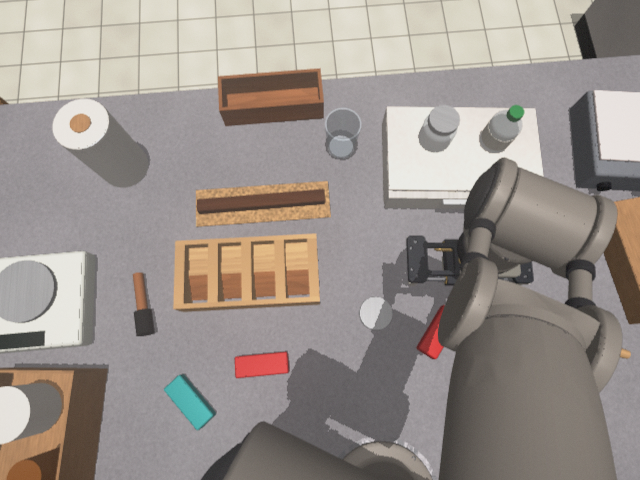

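Run:
```python
from h import *
import pickle
d=imaging.read_camera('side')
g=lambda u,v,z: onz(d,280+u/2.8,240+v/2.8,z)[:2]
o=[g(268,82,.074),g(319,497,.074)]; c=[g(291,75,.082),g(349,492,.082)]
n=np.array([.995,-.0993])
print([(c[i]-o[i])@n for i in(0,1)])
t=imaging.read_camera('top')
q=lambda u,v:onz(t,u,v,.029).round(4)[:2]
print('strip ends',q(197,206),q(324,196)); print('time',robot.observe()['time'])
```

```text
[np.float64(0.016325680565914668), np.float64(0.01592184645994411)]
strip ends [0.6338 0.3457] [0.6324 0.0586]
time 73.05
```

The panel stands 16 mm out from the cabinet face, so the joint is at about 0, fully home. The strip lies centred on the mat and the robot is clear of everything. Handing in.

Run:
```python
from cell import robot
print(robot.hand_in())
```

```text
the job is handed in; nothing more can be done
None
```

I handed the job in at about 73 s. All four bars are in the drawer, the drawer is pushed home, and the strip lies on the mat.

**What I did:** I laid the strip on the mat, then tipped each bar, gripped it by its raised end and laid it flat in the drawer. After that I pushed the drawer shut.

**Last checks:**
- **Bars:** The last picture before closing showed all four flat and separate. With the drawer shut I could not see them again.
- **Drawer:** The push ended at about 17 N against the stop. The front panel stands 16 mm out from the cabinet face at both ends, so the drawer is fully home.
- **Strip:** It is centred on the mat, at about (0.636, 0.202) against the mat's (0.638, 0.199).
- **Other things:** The bottle, jar, beaker, lid and mallet look unmoved in the last pictures. I did not measure them.

**What went wrong or disagreed:**
- **Strip knocked:** It was knocked half off the mat partway through the run, and I put it back.
- **Hard press:** I pressed the second bar down too far and it bottomed on the slope at about 32 N, under the 40 N limit.
- **Missed grip:** The first grip on the last bar missed because wrist joint 5 reached its range limit. I gripped it again at a smaller tilt.
- **Cameras:** The two views differed by about 4 mm, so I used a blend of the two.

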